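# Change the cells in a spring-contact battery case and shut it

## Robot

A 6-joint arm with a two-finger parallel gripper is mounted at the origin on a cart in front of the work surface, level with it; the furniture and walls round the work are solid. World frame = base frame: x ahead of the robot, y to its left, z up, the work surface at z = 0. Lengths are in m, angles in rad, forces in N, time in s.
With the tool pointing down it reaches from about 0.325 to 0.9 m from the base axis. Payload 3.5 kg.
Tool frame: the origin (TCP) lies at the very end of the fingers, on their centre line; the grasp point (between the pads) lies 19 mm behind it; x points along the fingers, y is the direction in which the jaws open and shut, and the axes are right-handed (so a half turn about x gives the same grasp; the last joint's range is limited). The gripper opens to 85 mm and grips with 20 to 120 N. Pads are 22 mm wide; open, the fingers measure 114 mm over their backs; the gripper's body (76 mm by 85 mm) begins 54 mm behind the grasp point. The pads swing forward as they close: fully open they stand 13 mm farther back than shut.
Start: joints at [1.084, 0.276, -0.026, 1.268, 0, 1.467], TCP at [0.234, 0.58, 0.194] pointing down, gripper open.
Joint ranges: [-3.12, 3.12], [-0.85, 1.88], [-1.08, 1.24], [-1.95, 2.15], [-1.57, 1.53], [-3.14, 3.14]. Speed limits (rad/s): [2.57, 2.57, 3.14, 3.14, 3.14, 3.14].

## Interface

Orientations are given as a unit quaternion [w, x, y, z].
In Python, from bench import telemetry, snapshot, ticket gives the robot as it stands.
- The arm moves only by the shell command python3 -m crank 'ROWS' [FORCE]. ROWS is JSON, a list that holds one entry, the list of rows, each a list of 5 numbers: the shift along the tool's x, y, z in m, then the turn about the tool's x in rad, then the finger opening in m, from 0 to 0.0854. A call has 1 to 20 rows; each row is the pose to reach, as a shift and turn from the pose commanded when the call began, along the tool's axes at that moment; what a row does not reach only later rows make up. A row lasts 1/12 s, in which the tool goes at most 41.7 mm and 7.16 degrees, less where a joint would pass 70% of its speed; a pose out of reach is approached as far as the arm can. A call with a gripper value outside its range is refused whole. The fingers move at their own pace and stop on an object; FORCE is the grip in N (left out, the last holds). Time passes only in rows, so rows that repeat a pose let the fingers close. It gives the time, the measured TCP pose, the force and the opening at its end, in the units of the state.
- telemetry.read_state(): the state, without advancing time (a new reading comes with each control period).
- snapshot(name): name is "scene" or "top" or "wrist"; returns a dict with "pixels" (420x560x3 uint8, red, green, blue), "z_map" (420x560 float32, m along the optical axis (not along the pixel's ray), 0 where there is no reading), "fx", "fy", "cx", "cy" (pixels), "R" (3x3) and "t" (3): a world point X has camera coordinates R X + t. Camera axes: x right, y down, z forward; pixel columns grow to the right and rows downward; lengths in m; the calibration is good to about 2 mm. A picture is of the moment at which its call begins.
- ticket.job_done(): hands the job in, once; it reports no verdict.
The state is a dict: "t": time; "joints": joint angles; "joint_velocities": joint speeds; "joint_efforts": joint torques, N m; "position": TCP position; "tool_rot": TCP orientation; "contact_force": force on the tool from outside, world axes, zero at the start; "ft_torque": the same for the moment, N m; "grip_width": finger opening in m.
Only numpy, scipy, OpenCV 4.12 (cv2) and the standard library are available. Lean on these libraries where they do the work, as an engineer would, in place of code of your own. Each camera call takes 0.05 s, during which the arm holds its last target.

## Task

Take the spent orange cells (one or two) out of the battery case and lay them in the red tray. Load every charged green cell that is on the bench into a bay of its own: flat end pressed against the coil spring, then the brass-nub end dropped in behind the fixed contact, so that it lies level and fully down. When no cell stands above the rim, close the lid fully, and leave the micrometer, screwdriver and marker where they are.

Things in the scene. Friction and masses are not known exactly. Their poses are not given: they have to be found in the camera images.
- case: Open grey battery case fixed to the bench, 156 (x) x 220 (y) x 52 mm high, walls 5 mm; origin at the centre of its underside, x away from the robot, z up. Three bays lie along x at y = +60, 0, -60 mm (bays 1, 2, 3): spring at the near (-x) end, notched fixed contact at the far end. Between the end ribs a bay is open down to the floor 5 mm above the bench, 30 mm free beside each cell for fingers.
- lid (a joint): Flat blue lid of the case, 156 x 220 x 6 mm, hinged along the case's far (+x) rim; 0 = shut flat on the rim, 1.57 = upright, up to 1.9 = leaning back. A stiff hinge (about 0.2 N m) holds it where it is left.
- lid_edge (a point): Middle of the lid's free edge, half-way through its thickness; a 70 mm wide black lip stands out 7 mm beyond it.
- lid_hinge (a point): Middle of the lid's hinge line, 55 mm above the bench, on the case's far edge (78 mm from its centre); the lid reaches 156 mm from it.
- scrap_tray: Red open tray fixed to the bench, 170 (x) x 170 (y) x 30 mm high, walls and floor 4 mm; origin at the centre of its underside.
- seat_1 (a point): Centre of a properly seated cell in bay 1, 28 mm above the bench, 5 mm beyond the case's centre; axes as the case's. Cells rest on ledges 13 mm above the bench, between side ribs 36 mm apart and 26 mm high at the bay's two ends only (more than 27 mm to the near, 34 mm to the far side of this point). The far wall is 68 mm beyond, the housing of the springs (38 mm high) 53 mm to the near side.
- contact_1 (a point): Middle of the fixed contact of bay 1: face of two posts with a notch for the nub between them, 40 mm beyond seat_1 along the case's x; posts 7 mm thick, tops 30 mm above the bench. Fixed to the case.
- spring_1 (a joint): Coil spring of bay 1, m pressed in: 0 free, 0.008 with a cell seated, 0.020 at its stop (2 N at first touch, 5 N at 0.008, 9 N at the stop). It ends in an 18 mm brass disc, centre 25 mm above the bench, face 32 mm to the near side of seat_1 when free: bay 72 mm long when free, a cell 80 mm.
- seat_2 (a point): Centre of a properly seated cell in bay 2, 28 mm above the bench, 5 mm beyond the case's centre; axes as the case's. Cells rest on ledges 13 mm above the bench, between side ribs 36 mm apart and 26 mm high at the bay's two ends only (more than 27 mm to the near, 34 mm to the far side of this point). The far wall is 68 mm beyond, the housing of the springs (38 mm high) 53 mm to the near side.
- contact_2 (a point): Middle of the fixed contact of bay 2: face of two posts with a notch for the nub between them, 40 mm beyond seat_2 along the case's x; posts 7 mm thick, tops 30 mm above the bench. Fixed to the case.
- spring_2 (a joint): Coil spring of bay 2, m pressed in: 0 free, 0.008 with a cell seated, 0.020 at its stop (2 N at first touch, 5 N at 0.008, 9 N at the stop). It ends in an 18 mm brass disc, centre 25 mm above the bench, face 32 mm to the near side of seat_2 when free: bay 72 mm long when free, a cell 80 mm.
- seat_3 (a point): Centre of a properly seated cell in bay 3, 28 mm above the bench, 5 mm beyond the case's centre; axes as the case's. Cells rest on ledges 13 mm above the bench, between side ribs 36 mm apart and 26 mm high at the bay's two ends only (more than 27 mm to the near, 34 mm to the far side of this point). The far wall is 68 mm beyond, the housing of the springs (38 mm high) 53 mm to the near side.
- contact_3 (a point): Middle of the fixed contact of bay 3: face of two posts with a notch for the nub between them, 40 mm beyond seat_3 along the case's x; posts 7 mm thick, tops 30 mm above the bench. Fixed to the case.
- spring_3 (a joint): Coil spring of bay 3, m pressed in: 0 free, 0.008 with a cell seated, 0.020 at its stop (2 N at first touch, 5 N at 0.008, 9 N at the stop). It ends in an 18 mm brass disc, centre 25 mm above the bench, face 32 mm to the near side of seat_3 when free: bay 72 mm long when free, a cell 80 mm.
- fresh_1_mid (a point): Centre of a charged cell: green sleeve with white ring near the nub end, square black end caps, 80 x 30 x 30 mm, about 0.12 kg; x axis along the cell towards the brass nub (which stands out 3 mm and meets nothing in the notch), its other end is flat. May be absent.
- fresh_2_mid (a point): Centre of a charged cell: green sleeve with white ring near the nub end, square black end caps, 80 x 30 x 30 mm, about 0.12 kg; x axis along the cell towards the brass nub (which stands out 3 mm and meets nothing in the notch), its other end is flat. May be absent.
- fresh_3_mid (a point): Centre of a charged cell: green sleeve with white ring near the nub end, square black end caps, 80 x 30 x 30 mm, about 0.12 kg; x axis along the cell towards the brass nub (which stands out 3 mm and meets nothing in the notch), its other end is flat. May be absent.
- spent_1_mid (a point): Centre of a spent cell: orange sleeve, otherwise like a charged cell; starts seated in an outer bay of the case. One or both of the two are there.
- spent_2_mid (a point): Centre of a spent cell: orange sleeve, otherwise like a charged cell; starts seated in an outer bay of the case. One or both of the two are there.
- micrometer: Bystander: green-framed micrometer, 61 x 130 x 16 mm, lying on the bench; origin under its middle.
- screwdriver: Bystander: screwdriver with red handle, 209 mm long, 31 mm high, lying on the bench; origin under its middle.
- marker: Bystander: blue paint marker, 137 mm long, 18 mm high, lying on the bench; origin under its middle.
There are look-alikes about, which are no part of the job. Leave any pink look-alike of the part that bears fresh_3_mid alone. What is shaped like the part that bears spent_2_mid but blue is not meant.

How it is judged:
On the way:
1. with the lid still open, every spent cell is in the tray and every charged cell is seated in a bay, nub to the fixed contact (((distance between fresh_1_mid and seat_1 below 0.007 m and x of contact_1 in the frame of fresh_1_mid above 0.03 m and angle between the x axis of fresh_1_mid and the x axis of case, either way round below 0.09 rad) or (distance between fresh_1_mid and seat_2 below 0.007 m and x of contact_2 in the frame of fresh_1_mid above 0.03 m and angle between the x axis of fresh_1_mid and the x axis of case, either way round below 0.09 rad) or (distance between fresh_1_mid and seat_3 below 0.007 m and x of contact_3 in the frame of fresh_1_mid above 0.03 m and angle between the x axis of fresh_1_mid and the x axis of case, either way round below 0.09 rad)) and ((distance between fresh_2_mid and seat_1 below 0.007 m and x of contact_1 in the frame of fresh_2_mid above 0.03 m and angle between the x axis of fresh_2_mid and the x axis of case, either way round below 0.09 rad) or (distance between fresh_2_mid and seat_2 below 0.007 m and x of contact_2 in the frame of fresh_2_mid above 0.03 m and angle between the x axis of fresh_2_mid and the x axis of case, either way round below 0.09 rad) or (distance between fresh_2_mid and seat_3 below 0.007 m and x of contact_3 in the frame of fresh_2_mid above 0.03 m and angle between the x axis of fresh_2_mid and the x axis of case, either way round below 0.09 rad)) and ((distance between fresh_3_mid and seat_1 below 0.007 m and x of contact_1 in the frame of fresh_3_mid above 0.03 m and angle between the x axis of fresh_3_mid and the x axis of case, either way round below 0.09 rad) or (distance between fresh_3_mid and seat_2 below 0.007 m and x of contact_2 in the frame of fresh_3_mid above 0.03 m and angle between the x axis of fresh_3_mid and the x axis of case, either way round below 0.09 rad) or (distance between fresh_3_mid and seat_3 below 0.007 m and x of contact_3 in the frame of fresh_3_mid above 0.03 m and angle between the x axis of fresh_3_mid and the x axis of case, either way round below 0.09 rad)) and x of spent_1_mid in the frame of scrap_tray between -0.082 and 0.082 m and y of spent_1_mid in the frame of scrap_tray between -0.082 and 0.082 m and z of each of spent_1_mid, spent_2_mid in the frame of scrap_tray below 0.03 m and x of spent_2_mid in the frame of scrap_tray between -0.082 and 0.082 m and y of spent_2_mid in the frame of scrap_tray between -0.082 and 0.082 m and linear speed of each of fresh_1, fresh_2, fresh_3, spent_1, spent_2 below 0.02 m/s and value of joint lid above 1 rad), for 0.2 s.
At the end, for the whole second after the job is handed in: Every charged cell's centre is within 7 mm of a bay's seat, along the bay to 0.09 rad, nub towards the fixed contact; every spent cell lies inside the tray; all cells at rest; the lid is shut to within 0.06 rad (((distance between fresh_1_mid and seat_1 below 0.007 m and x of contact_1 in the frame of fresh_1_mid above 0.03 m and angle between the x axis of fresh_1_mid and the x axis of case, either way round below 0.09 rad) or (distance between fresh_1_mid and seat_2 below 0.007 m and x of contact_2 in the frame of fresh_1_mid above 0.03 m and angle between the x axis of fresh_1_mid and the x axis of case, either way round below 0.09 rad) or (distance between fresh_1_mid and seat_3 below 0.007 m and x of contact_3 in the frame of fresh_1_mid above 0.03 m and angle between the x axis of fresh_1_mid and the x axis of case, either way round below 0.09 rad)) and ((distance between fresh_2_mid and seat_1 below 0.007 m and x of contact_1 in the frame of fresh_2_mid above 0.03 m and angle between the x axis of fresh_2_mid and the x axis of case, either way round below 0.09 rad) or (distance between fresh_2_mid and seat_2 below 0.007 m and x of contact_2 in the frame of fresh_2_mid above 0.03 m and angle between the x axis of fresh_2_mid and the x axis of case, either way round below 0.09 rad) or (distance between fresh_2_mid and seat_3 below 0.007 m and x of contact_3 in the frame of fresh_2_mid above 0.03 m and angle between the x axis of fresh_2_mid and the x axis of case, either way round below 0.09 rad)) and ((distance between fresh_3_mid and seat_1 below 0.007 m and x of contact_1 in the frame of fresh_3_mid above 0.03 m and angle between the x axis of fresh_3_mid and the x axis of case, either way round below 0.09 rad) or (distance between fresh_3_mid and seat_2 below 0.007 m and x of contact_2 in the frame of fresh_3_mid above 0.03 m and angle between the x axis of fresh_3_mid and the x axis of case, either way round below 0.09 rad) or (distance between fresh_3_mid and seat_3 below 0.007 m and x of contact_3 in the frame of fresh_3_mid above 0.03 m and angle between the x axis of fresh_3_mid and the x axis of case, either way round below 0.09 rad)) and x of spent_1_mid in the frame of scrap_tray between -0.082 and 0.082 m and y of spent_1_mid in the frame of scrap_tray between -0.082 and 0.082 m and z of each of spent_1_mid, spent_2_mid in the frame of scrap_tray below 0.03 m and x of spent_2_mid in the frame of scrap_tray between -0.082 and 0.082 m and y of spent_2_mid in the frame of scrap_tray between -0.082 and 0.082 m and linear speed of each of fresh_1, fresh_2, fresh_3, spent_1, spent_2 below 0.02 m/s and value of joint lid below 0.06 rad); the robot touches nothing.
It fails at once if the micrometer is shifted by more than 40 mm (distance of micrometer from where it was at the start of the episode above 0.04 m).
It fails at once if the screwdriver is shifted by more than 40 mm (distance of screwdriver from where it was at the start of the episode above 0.04 m).
It fails at once if the marker is shifted by more than 40 mm (distance of marker from where it was at the start of the episode above 0.04 m).
Of fresh_1, fresh_2, fresh_3 only 2 to 3 are there at a start; the rules pass over those that are not, and their reading is None.
Of spent_1, spent_2 only 1 to 2 are there at a start; the rules pass over those that are not, and their reading is None.
At some moment in a run one of fresh_1, fresh_2, fresh_3 may be knocked a few centimetres aside while the robot is not near it.
It also fails if it takes over 210 s, if anything falls off the work surface, if the arm or the gripper's body presses on something with over 40 N, if the wrist force passes 120 N, or if a joint passes its speed limit or range.

## Working session

There is one attempt and no reset: what is moved stays moved. The work goes in short steps, Python scripts to look and compute and a shell command to move; the robot and the scene stay as the last step left them, time stands still between calls to the robot, and variables do not carry over. Pictures are saved under pics/ and viewed, and the job is handed in when it is done.

```bash
ls; mkdir -p pics
python3 - <<'E'
from bench import telemetry, snapshot
import cv2
print(telemetry.read_state())
for n in("scene","top","wrist"):
    s=snapshot(n); cv2.imwrite(f"pics/{n}0.png",s["pixels"][:,:,::-1]); print(n,s["fx"],s["cx"],s["cy"],s["R"],s["t"])
E
```

```text
pics
{'t': 0.0, 'joints': array([ 1.08359029e+00,  2.77178199e-01, -2.78917674e-02,  1.26799919e+00,
        6.66372356e-06,  1.46738547e+00]), 'joint_velocities': array([ 0.0005771 , -0.00077372, -0.00012371,  0.00060409, -0.00080182,
        0.00110126]), 'joint_efforts': array([ 3.08224435e-04, -4.45505404e+01,  2.95204246e+01,  1.63526234e-02,
       -7.09676465e-05, -8.33507386e-06]), 'position': array([0.23363258, 0.57875716, 0.1931266 ]), 'tool_rot': array([ 0.69389062,  0.13409264,  0.69436286, -0.13562883]), 'contact_force': array([ 0.36746084,  0.3973018 , -0.16486833]), 'ft_torque': array([-0.02156925, -0.04230961,  0.019886  ]), 'grip_width': 0.08568909895844519}
scene 384.2181856680616 283.9617628373051 209.96580187550924 [[ 0.87177046 -0.48962214  0.01692386]
 [-0.23770372 -0.45293153 -0.85927293]
 [ 0.4283844   0.7450659  -0.51123733]] [-0.43735775  0.21039967  0.98542209]
top 411.06454147056166 276.9687102435185 216.8321033617771 [[-0.01539698 -0.99986874 -0.00504438]
 [-0.98877253  0.01597566 -0.14857205]
 [ 0.14863313  0.00270018 -0.98888872]] [0.019275   0.54274963 1.29284151]
wrist 319.4028189990929 278.03488745406577 203.70478839705214 [[ 0.37409195  0.92739105 -0.00102415]
 [ 0.8775146  -0.35361502  0.32392058]
 [ 0.30003889 -0.12207479 -0.94608372]] [-0.62377347 -0.04356005  0.37957267]
```

View pics/scene0.png

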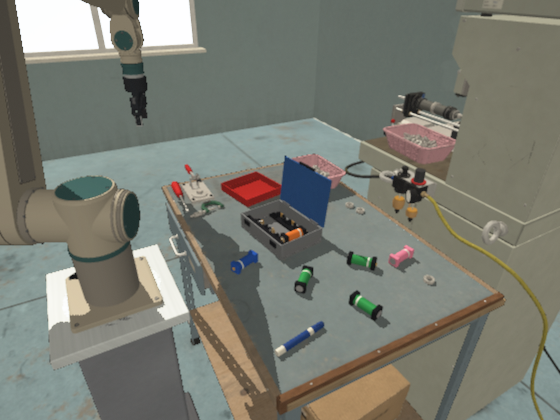

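View pics/top0.png

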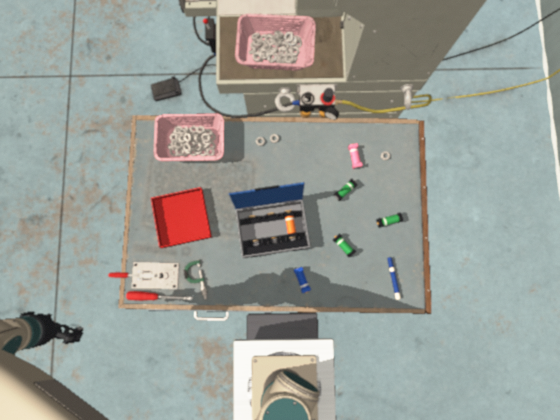

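View pics/wrist0.png

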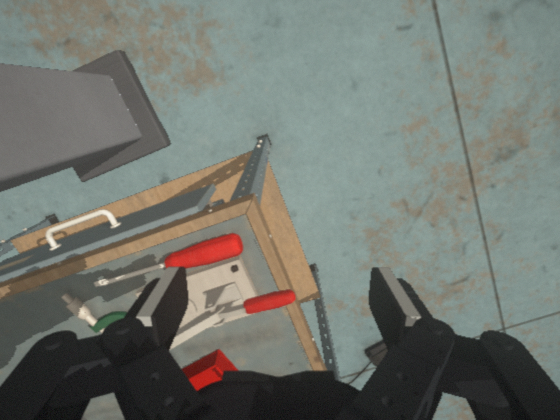

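```bash
cat > h.py <<'E'
import numpy as np, cv2
from bench import telemetry, snapshot
def cloud(s):
    z=s["z_map"]; v,u=np.mgrid[0:z.shape[0],0:z.shape[1]]
    c=np.stack([(u-s["cx"])/s["fx"]*z,(v-s["cy"])/s["fy"]*z,z],-1)
    return (c-s["t"])@s["R"]
def ray(s,u,v,h):
    d=np.array([(u-s["cx"])/s["fx"],(v-s["cy"])/s["fy"],1.])@s["R"]; o=-s["R"].T@s["t"]
    return o+d*(h-o[2])/d[2]
def proj(s,X):
    c=s["R"]@np.asarray(X,float)+s["t"]; return s["fx"]*c[0]/c[2]+s["cx"], s["fy"]*c[1]/c[2]+s["cy"]
def crop(s,x0,y0,x1,y1,k,name):
    cv2.imwrite("pics/"+name,cv2.resize(s["pixels"][y0:y1,x0:x1,::-1],None,fx=k,fy=k,interpolation=cv2.INTER_CUBIC))
def Rq(q):
    w,x,y,z=q; from scipy.spatial.transform import Rotation as R; return R.from_quat([x,y,z,w]).as_matrix()
def st():
    s=telemetry.read_state(); R=Rq(s["tool_rot"])
    print("t",round(s["t"],2),"p",s["position"].round(4),"F",s["contact_force"].round(1),"g",round(s["grip_width"],4)); print("joints",s["joints"].round(2)); print(R.round(3)); return s,R
def to_tool(dx):  # world shift -> tool axes
    s,R=telemetry.read_state(),None; R=Rq(s["tool_rot"]); return (R.T@np.asarray(dx,float)).round(4)
def blobs(s,name):
    hsv=cv2.cvtColor(s["pixels"],cv2.COLOR_RGB2HSV); H,S,V=[hsv[...,i].astype(int) for i in range(3)]
    m={"green":(H>50)&(H<80)&(S>130)&(V>50),"orange":(H>5)&(H<20)&(S>160)&(V>120),"red":((H<4)|(H>175))&(S>160)&(V>70),"blue":(H>100)&(H<130)&(S>120)&(V>50)}[name]
    n,l,stt,c=cv2.connectedComponentsWithStats(m.astype(np.uint8))
    return [(l==i,stt[i],c[i]) for i in range(1,n) if stt[i,4]>30]
E
python3 - <<'E'
from h import *
s=snapshot("top"); P=cloud(s)
crop(s,120,110,440,320,2.5,"topz.png")
crop(s,225,170,320,265,6,"casez.png")
for n in("green","orange","red"):
    for m,a,c in blobs(s,n):
        p=P[m]; print(n,a,c.round(1),p.mean(0).round(3),np.median(p[:,2]).round(3))
E
```

```text
green [338 186  12  11  72] [343.7 190.8] [ 0.628 -0.211  0.027] 0.028
green [387 215  12   9  75] [392.6 219. ] [ 0.529 -0.362  0.045] 0.028
green [340 241  12  13  84] [345.8 247.2] [ 0.441 -0.208  0.043] 0.028
orange [287 220   8  14  91] [290.6 226.8] [ 0.508 -0.032  0.055] 0.041
red [321  95  13  10  43] [326.6 100.8] [ 0.875 -0.145  0.18 ] 0.18
red [ 152  188   59   60 2601] [180.7 217.4] [0.551 0.33  0.012] 0.005
red [109 273  18   4  67] [118.1 274.5] [0.365 0.51  0.065] 0.065
red [127 292  30   8 217] [141.2 295.6] [0.298 0.449 0.025] 0.025
```

View pics/topz.png

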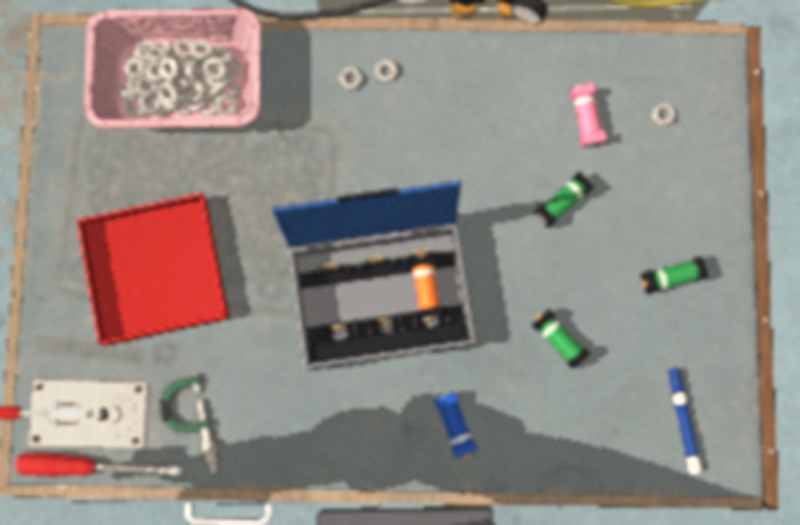

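View pics/casez.png

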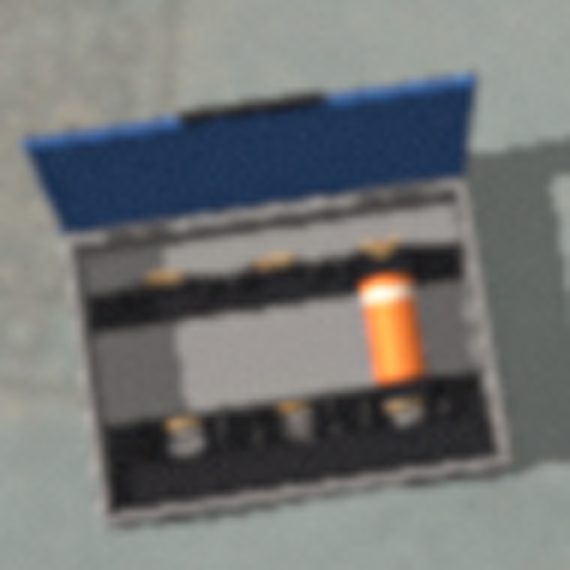

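Run:
```python
from h import *
s,R=st(); w=snapshot("wrist"); C=-w["R"].T@w["t"]
print("cam in tool",R.T@(C-s["position"]), "cam axes in tool\n",(R.T@w["R"].T).round(3))
tgt=np.array([0.42,0.0,0.36]); print("shift",to_tool(tgt-s["position"]))
t=snapshot("top");P=cloud(t)
# rim points
m=(abs(P[...,2]-0.052)<0.006)&(P[...,0]>0.35)&(P[...,0]<0.65)&(abs(P[...,1])<0.2)
print(m.sum(), P[m].min(0),P[m].max(0)); print(cv2.minAreaRect(P[m][:,:2].astype(np.float32)*1000))
```

```text
t 0.2 p [0.2338 0.5791 0.1936] F [-0.2 -1.   0.1] g 0.0852
joints [ 1.08  0.28 -0.03  1.27  0.    1.47]
[[-0.001  0.374  0.927]
 [-0.001  0.927 -0.374]
 [-1.    -0.001 -0.   ]]
cam in tool [-0.17931604 -0.00047447 -0.08196687] cam axes in tool
 [[-0.001 -0.324  0.946]
 [ 1.     0.     0.001]
 [-0.     0.946  0.324]]
shift [-0.166  -0.4674  0.3895]
417 [ 0.41714837 -0.09001147  0.04600313] [0.59747427 0.14588208 0.05798362]
((506.49310302734375, 28.071144104003906), (159.4532470703125, 220.00250244140625), 7.573293209075928)
```

```bash
python3 -m crank '[[[-0.05,-0.04,0.03,0,0.085],[-0.10,-0.07,0.06,-0.1,0.085],[-0.166,-0.443,0.3685,-0.517,0.085],[-0.166,-0.443,0.3685,-0.517,0.085],[-0.166,-0.443,0.3685,-0.517,0.085],[-0.166,-0.443,0.3685,-0.517,0.085],[-0.166,-0.443,0.3685,-0.517,0.085],[-0.166,-0.443,0.3685,-0.517,0.085],[-0.166,-0.443,0.3685,-0.517,0.085],[-0.166,-0.443,0.3685,-0.517,0.085],[-0.166,-0.443,0.3685,-0.517,0.085],[-0.166,-0.443,0.3685,-0.517,0.085],[-0.166,-0.443,0.3685,-0.517,0.085],[-0.166,-0.443,0.3685,-0.517,0.085],[-0.166,-0.443,0.3685,-0.517,0.085],[-0.166,-0.443,0.3685,-0.517,0.085],[-0.166,-0.443,0.3685,-0.517,0.085],[-0.166,-0.443,0.3685,-0.517,0.085],[-0.166,-0.443,0.3685,-0.517,0.085],[-0.166,-0.443,0.3685,-0.517,0.085]]]'
python3 - <<'E'
from h import *
s,R=st(); w=snapshot("wrist"); cv2.imwrite("pics/w1.png",w["pixels"][:,:,::-1])
E
```

```text
t: 1.97
position: [0.4093, 0.0319, 0.36]
tool_rot: [0.705, -0.048, 0.706, 0.048]
contact_force: [-0.4, 0.3, 0.1]
grip_width: 0.0851
t 1.97 p [0.4093 0.0319 0.36  ] F [-0.4  0.3  0.1] g 0.0851
joints [-0.08 -0.15 -0.14  1.58  0.   -0.22]
[[-0.001 -0.135  0.991]
 [ 0.     0.991  0.135]
 [-1.     0.    -0.001]]
```

View pics/w1.png

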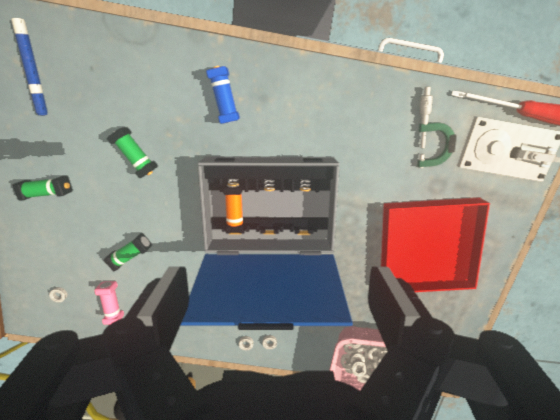

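```bash
cat >> h.py <<'E'
def cells(s,color,zlo=0.018,zhi=0.036,rad=0.055):
    P=cloud(s); out=[]
    for m,a,c in blobs(s,color):
        g=P[m]; g=g[(g[:,2]>zlo)&(g[:,2]<zhi)]
        if len(g)<15: continue
        c0=np.median(g,0)
        mm=(np.hypot(P[...,0]-c0[0],P[...,1]-c0[1])<rad)&(P[...,2]>zlo)&(P[...,2]<zhi)&(s["z_map"]>0)
        n,l=cv2.connectedComponents(mm.astype(np.uint8)); ok=l==l[m&mm][0]
        q=P[ok&mm]
        # top face only
        top=q[q[:,2]>np.percentile(q[:,2],90)-0.006]
        (cx,cy),(w,h),ang=cv2.minAreaRect(top[:,:2].astype(np.float32)*1000)
        if w<h: ang+=90; w,h=h,w
        a=np.radians(ang); d=np.array([np.cos(a),np.sin(a)])
        px=s["pixels"].astype(int); white=(px.min(-1)>150)&mm
        wp=P[white][:,:2]-np.array([cx,cy])/1000
        sd=np.sign((wp@d).mean()) if len(wp) else 0
        if sd<0: d=-d
        out.append((color,c.round(),np.array([cx,cy]).round(1),round(w),round(h),"nub yaw deg",np.degrees(np.arctan2(d[1],d[0])).round(1),"white n",len(wp),"along",(abs((wp@d).mean())*1000).round(1) if len(wp) else None,"ztop",np.percentile(q[:,2],90).round(3)))
    return out
E
python3 - <<'E'
from h import *
w=snapshot("wrist");P=cloud(w)
for c in cells(w,"green"): print(*c)
# orange in case
for c in cells(w,"orange",0.03,0.05): print(*c)
m=(abs(P[...,2]-0.052)<0.004)&(P[...,0]>0.35)&(P[...,0]<0.65)&(P[...,1]<0.17)&(P[...,1]>-0.12)
print(m.sum(),cv2.minAreaRect(P[m][:,:2].astype(np.float32)*1000))
for r in blobs(w,"red"):
    q=P[r[0]];print("red",r[2].round(),r[1][4],np.median(q,0).round(3))
    if r[1][4]>3000:
        t=q[q[:,2]>0.024];print(cv2.minAreaRect(t[:,:2].astype(np.float32)*1000)); t=q[q[:,2]<0.008];print(cv2.minAreaRect(t[:,:2].astype(np.float32)*1000))
for r in blobs(w,"blue"):
    q=P[r[0]];print("blue",r[2].round(),r[1][4],q.min(0).round(3),q.max(0).round(3))
crop(w,0,100,200,290,4,"greens.png"); crop(w,180,140,360,340,3,"case2.png")
E
```

```text
green [130. 148.] [ 448.3 -203.1] 81 30 nub yaw deg 41.6 white n 65 along 18.7 ztop 0.029
green [143. 164.] [ 452.4 -200. ] 70 29 nub yaw deg 41.6 white n 65 along 13.6 ztop 0.029
green [ 34. 189.] [ 529.9 -355.1] 81 29 nub yaw deg 104.0 white n 59 along 16.4 ztop 0.029
green [129. 250.] [ 633.4 -213.7] 82 30 nub yaw deg -49.3 white n 50 along 5.5 ztop 0.03
green [124. 259.] [ 633.4 -213.7] 82 30 nub yaw deg -49.3 white n 50 along 5.5 ztop 0.03
orange [233. 206.] [516.7 -29.1] 79 30 nub yaw deg 8.9 white n 53 along 13.3 ztop 0.043
orange [235. 224.] [522.9 -27.9] 67 29 nub yaw deg 7.8 white n 47 along 15.6 ztop 0.042
1599 ((506.421875, 29.711349487304688), (158.44036865234375, 219.92819213867188), 7.736191749572754)
red [544. 110.] 464 [0.295 0.432 0.024]
red [433. 245.] 7502 [0.55  0.341 0.004]
((497.6319580078125, 215.26174926757812), (478.22137451171875, 199.4644317626953), 71.72634887695312)
((555.5130004882812, 331.525146484375), (155.02587890625, 167.7217559814453), 11.751922607421875)
blue [28. 58.] 530 [ 0.296 -0.372  0.007] [0.362 0.019 0.539]
blue [218.  73.] 241 [ 0.3   -0.088  0.014] [0.328 0.019 0.539]
blue [226. 103.] 633 [ 0.323 -0.078  0.016] [0.38  0.019 0.539]
blue [ 39. 104.] 203 [ 0.328 -0.36   0.007] [0.408 0.019 0.539]
blue [267. 291.] 10185 [ 0.328 -0.066  0.057] [0.617 0.148 0.539]
```

View pics/greens.png

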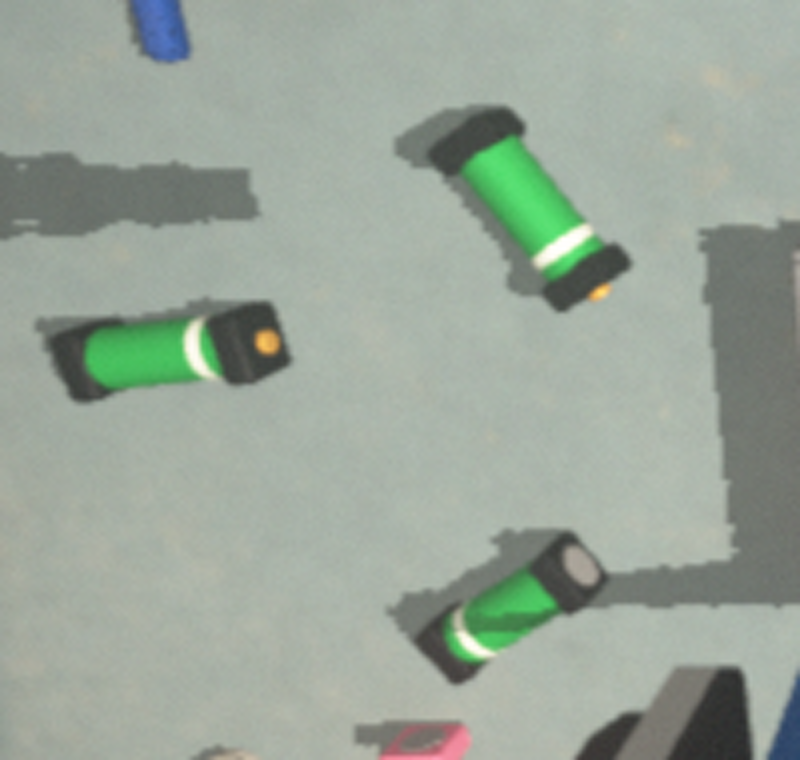

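View pics/case2.png

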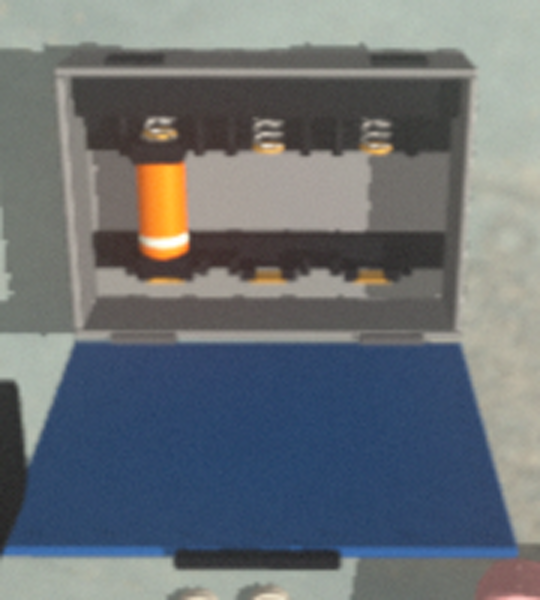

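```bash
python3 -m crank '[[[0.02,-0.03,0.04,0,0.05],[0.05,-0.06,0.08,0,0.05],[0.08,-0.075,0.099,0,0.05],[0.12,-0.075,0.099,0,0.05],[0.16,-0.075,0.099,0,0.05],[0.20,-0.075,0.099,0,0.05],[0.24,-0.075,0.099,0,0.05],[0.25,-0.075,0.099,0,0.05],[0.25,-0.075,0.099,0,0.05],[0.25,-0.075,0.099,0,0.05]]]'
python3 - <<'E'
from h import *
s,R=st(); w=snapshot("wrist"); cv2.imwrite("pics/w2.png",w["pixels"][:,:,::-1])
t=snapshot("scene"); P=cloud(t)
for r in blobs(t,"blue"):
    q=P[r[0]];q=q[(q[:,2]>0.06)&(q[:,2]<.3)&(q[:,0]>.5)]
    if len(q)>200:
        c=np.array([np.cos(.135),np.sin(.135)]); u=q[:,:2]@c; k=np.polyfit(q[:,2],u,1); print("lid slope dx/dz",k[0],"angle",np.pi/2+np.arctan(k[0]),q[:,2].max())
E
```

```text
t: 2.9
position: [0.5166, -0.0295, 0.1093]
tool_rot: [0.704, -0.047, 0.707, 0.048]
contact_force: [0.8, -0.3, 1.1]
grip_width: 0.0499
t 2.9 p [ 0.5166 -0.0295  0.1093] F [ 0.8 -0.3  1.1] g 0.0499
joints [-0.18  0.15 -0.37  1.05 -0.   -0.32]
[[-0.003 -0.134  0.991]
 [ 0.001  0.991  0.134]
 [-1.     0.001 -0.003]]
lid slope dx/dz 0.06557257396733421 angle 1.6362751603167298 0.2578430517226029
```

View pics/w2.png

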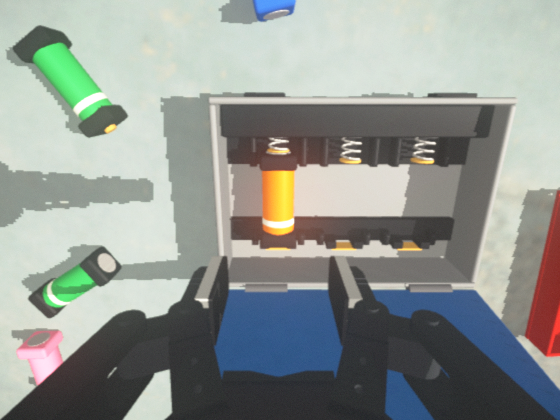

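Run:
```python
from h import *
s,R=st(); w=snapshot("wrist");P=cloud(w)
for c in cells(w,"orange",0.03,0.05): print(*c)
m=(abs(P[...,2]-0.052)<0.004)&(P[...,0]>0.35)&(P[...,0]<0.65)&(P[...,1]<0.17)&(P[...,1]>-0.12)
q=P[m]; print(m.sum(),cv2.minAreaRect(q[:,:2].astype(np.float32)*1000))
c=np.array([np.cos(.135),np.sin(.135)]);n=np.array([-c[1],c[0]])
u=q[:,:2]@c*1000; v=q[:,:2]@n*1000
print("u",np.percentile(u,[0,1,5,50,95,99,100]).round(1),"v",np.percentile(v,[0,1,5,50,95,99,100]).round(1))
print("tcp u,v",s["position"][:2]@c*1000,s["position"][:2]@n*1000)
print("proj tcp",proj(w,s["position"]))
# brass/disc of springs by height
```

```text
t 3.0 p [ 0.5199 -0.0303  0.1125] F [ 0.4  1.2 -0.5] g 0.0502
joints [-0.18  0.15 -0.37  1.05 -0.   -0.32]
[[ 0.004 -0.134  0.991]
 [-0.001  0.991  0.134]
 [-1.    -0.001  0.004]]
orange [270. 188.] [518.1 -29.8] 80 29 nub yaw deg -172.4 white n 749 along 4.8 ztop 0.043
orange [275. 225.] [523.6 -29.1] 69 29 nub yaw deg 7.7 white n 579 along 14.6 ztop 0.042
6548 ((506.9222412109375, 29.258544921875), (158.34701538085938, 221.34129333496094), 7.462948799133301)
u [426.8 426.8 427.6 479.9 581.8 583.7 585.7] v [-149.7 -148.9 -147.6  -22.1   68.3   69.7   71.5]
tcp u,v 511.06602746466336 -99.99661355790022
proj tcp (np.float64(279.6770154591295), np.float64(235.78386380581063))
```

```bash
python3 -m crank '[[[0.03,0,0,0,0.05],[0.06,0,0,0,0.05],[0.085,0,0,0,0.05],[0.097,0,0,0,0.05],[0.097,0,0,0,0.05],[0.097,0,0,0,0.02],[0.097,0,0,0,0.02],[0.097,0,0,0,0.02],[0.097,0,0,0,0.02],[0.097,0,0,0,0.02],[0.097,0,0,0,0.02]]]' 60
python3 - <<'E'
from h import *
s,R=st(); w=snapshot("wrist"); cv2.imwrite("pics/w3.png",w["pixels"][:,:,::-1])
E
```

```text
t: 3.97
position: [0.5186, -0.0305, 0.0141]
tool_rot: [0.706, -0.047, 0.705, 0.047]
contact_force: [1.4, -0.2, 0.2]
grip_width: 0.0199
t 3.97 p [ 0.5186 -0.0305  0.0141] F [ 1.4 -0.2  0.2] g 0.0199
joints [-0.18  0.26 -0.47  0.84  0.   -0.32]
[[ 0.001 -0.133  0.991]
 [-0.     0.991  0.133]
 [-1.    -0.     0.001]]
```

View pics/w3.png

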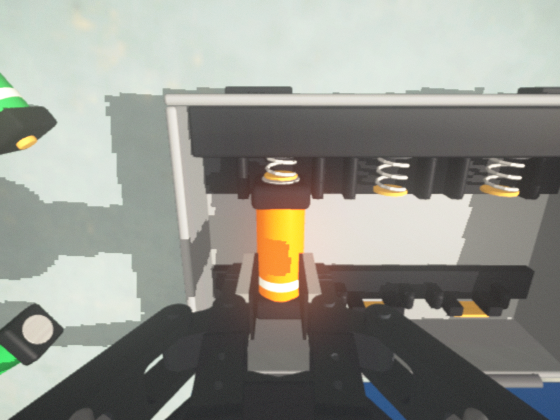

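```bash
python3 -m crank '[[[0,0,0,0,0.0],[0,0,0,0,0],[0,0,0,0,0],[0,0,0,0,0],[0,0,0,0,0]]]' 60
python3 - <<'E'
from h import *
s,R=st(); w=snapshot("wrist"); cv2.imwrite("pics/w4.png",w["pixels"][:,:,::-1])
E
```

```text
t: 4.43
position: [0.5179, -0.0304, 0.0132]
tool_rot: [0.705, -0.047, 0.706, 0.047]
contact_force: [0.1, -0.0, 0.7]
grip_width: -0.0003
t 4.43 p [ 0.5179 -0.0304  0.0132] F [ 0.1 -0.   0.7] g -0.0003
joints [-0.18  0.26 -0.47  0.84  0.   -0.32]
[[-0.    -0.133  0.991]
 [ 0.     0.991  0.133]
 [-1.     0.    -0.   ]]
```

View pics/w4.png

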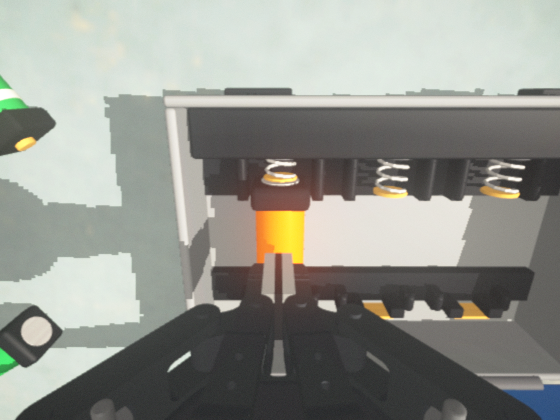

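Run:
```python
from h import *
t=snapshot("scene"); crop(t,200,120,400,270,4,"s4.png")
w=snapshot("wrist"); s,_=st(); print(proj(w,s["position"]))
P=cloud(w)
for (u,v) in [(280,255),(272,262),(288,262),(280,240),(280,220),(280,200),(278,290)]: print(u,v,P[v,u].round(3))
```

```text
t 4.58 p [ 0.5179 -0.0304  0.0132] F [ 0.2 -0.5 -0.5] g -0.0
joints [-0.18  0.26 -0.47  0.84 -0.   -0.32]
[[-0.    -0.133  0.991]
 [ 0.     0.991  0.133]
 [-1.     0.    -0.   ]]
(np.float64(279.6996334099592), np.float64(235.77065378959034))
280 255 [ 0.508 -0.032  0.057]
272 262 [ 0.509 -0.036  0.063]
288 262 [ 0.508 -0.028  0.062]
280 240 [ 0.507 -0.032  0.041]
280 220 [ 0.496 -0.033  0.041]
280 200 [ 0.485 -0.035  0.044]
278 290 [ 0.509 -0.033  0.084]
```

View pics/s4.png

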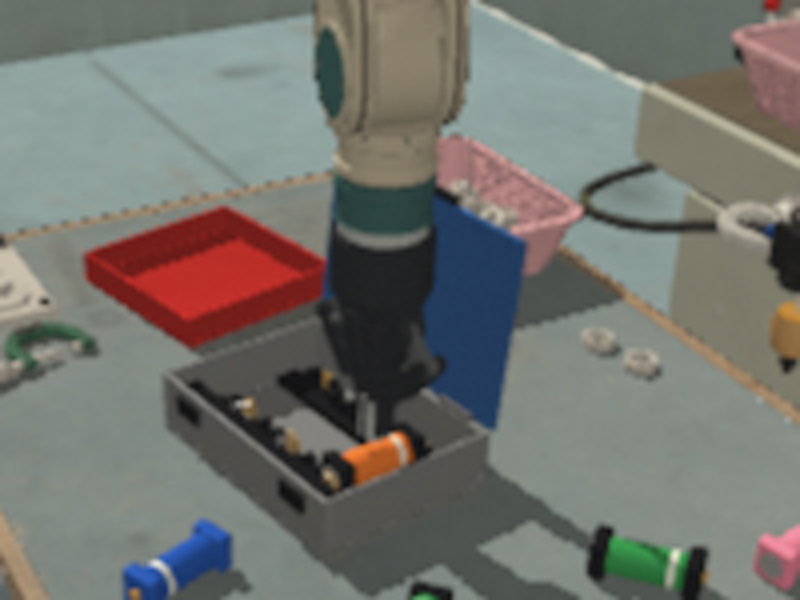

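Run:
```python
from h import *
w=snapshot("wrist"); P=cloud(w)
for v in range(230,330,5): print(v,P[v,273].round(3),P[v,280].round(3),w["pixels"][v,280], w["pixels"][v,273])
t=snapshot("scene"); C=-t["R"].T@t["t"]; print("scenecam",C, "tcp px",proj(t,[0.518,-0.030,0.013]),"tip40",proj(t,[0.518,-0.030,0.043]))
crop(t,270,170,330,250,8,"s5.png")
```

```text
230 [ 0.503 -0.036  0.041] [ 0.502 -0.033  0.041] [255 220  49] [255 195  45]
235 [ 0.505 -0.036  0.041] [ 0.504 -0.032  0.042] [255 220  52] [255 197  47]
240 [ 0.508 -0.035  0.042] [ 0.508 -0.032  0.041] [255 218  44] [255 196  48]
245 [ 0.511 -0.035  0.041] [ 0.511 -0.031  0.04 ] [255 219  49] [254 164  46]
250 [ 0.514 -0.035  0.041] [ 0.513 -0.031  0.041] [255 217  48] [255 165  45]
255 [ 0.509 -0.035  0.056] [ 0.508 -0.032  0.056] [130  77  66] [192 165 152]
260 [ 0.509 -0.035  0.062] [ 0.508 -0.032  0.061] [124  72  64] [189 162 150]
265 [ 0.508 -0.035  0.067] [ 0.508 -0.032  0.067] [119  72  63] [187 164 151]
270 [ 0.509 -0.035  0.07 ] [ 0.508 -0.032  0.07 ] [113  70  62] [183 163 149]
275 [ 0.508 -0.035  0.075] [ 0.508 -0.032  0.075] [107  67  58] [179 162 148]
280 [ 0.509 -0.035  0.078] [ 0.508 -0.032  0.078] [97 66 57] [177 162 149]
285 [ 0.508 -0.035  0.083] [ 0.509 -0.032  0.081] [93 64 56] [173 159 149]
290 [ 0.509 -0.035  0.085] [ 0.508 -0.032  0.085] [85 61 58] [168 158 146]
295 [ 0.509 -0.035  0.088] [ 0.51  -0.032  0.086] [83 67 61] [195 186 173]
300 [ 0.512 -0.034  0.087] [ 0.511 -0.032  0.087] [83 68 67] [197 190 176]
305 [ 0.508 -0.035  0.095] [ 0.513 -0.031  0.088] [77 63 64] [73 63 61]
310 [ 0.51  -0.034  0.096] [ 0.515 -0.031  0.089] [71 61 60] [66 59 59]
315 [ 0.512 -0.034  0.096] [ 0.518 -0.031  0.088] [71 62 61] [63 56 59]
320 [ 0.513 -0.034  0.097] [ 0.521 -0.03   0.087] [68 61 60] [58 55 55]
325 [ 0.516 -0.034  0.096] [ 0.523 -0.03   0.087] [63 61 59] [61 61 59]
scenecam [ 0.0091489  -0.85304779  0.69197709] tcp px (np.float64(293.4595652109342), np.float64(239.20997253124298)) tip40 (np.float64(293.7525536348171), np.float64(231.07926891704867))
```

View pics/s5.png

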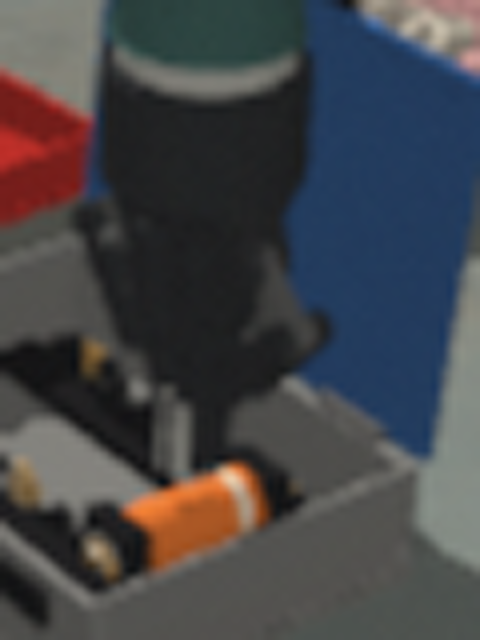

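```bash
python3 -m crank '[[[-0.01,0,0,0,0.05],[-0.01,0,0,0,0.05],[-0.01,0,0,0,0.05],[-0.01,0,0,0,0.05],[-0.01,0,0,0,0.05],[0.0,0,0,0,0.05],[0.01,0,0,0,0.05],[0.02,0,0,0,0.05],[0.025,0,0,0,0.05],[0.025,0,0,0,0.05]]]' 60
python3 - <<'E'
from h import *
s,R=st(); w=snapshot("wrist"); cv2.imwrite("pics/w5.png",w["pixels"][:,:,::-1]);P=cloud(w)
for v in range(240,330,10): print(v,[P[v,u].round(3).tolist() for u in (238,248,308,318)])
E
```

```text
t: 5.52
position: [0.5156, -0.03, -0.0141]
tool_rot: [0.704, -0.047, 0.707, 0.047]
contact_force: [-0.7, -0.3, -0.1]
grip_width: 0.0499
t 5.52 p [ 0.5156 -0.03   -0.0141] F [-0.7 -0.3 -0.1] g 0.0499
joints [-0.18  0.29 -0.5   0.79 -0.   -0.32]
[[-0.005 -0.133  0.991]
 [ 0.001  0.991  0.133]
 [-1.     0.001 -0.004]]
240 [[0.512, -0.054, 0.005], [0.512, -0.048, 0.005], [0.507, -0.016, 0.005], [0.507, -0.01, 0.005]]
250 [[0.519, -0.053, 0.005], [0.518, -0.048, 0.005], [0.514, -0.014, 0.004], [0.513, -0.009, 0.004]]
260 [[0.525, -0.053, 0.004], [0.525, -0.047, 0.004], [0.52, -0.013, 0.004], [0.519, -0.008, 0.005]]
270 [[0.531, -0.052, 0.005], [0.531, -0.046, 0.005], [0.526, -0.013, 0.006], [0.525, -0.007, 0.005]]
280 [[0.538, -0.051, 0.004], [0.537, -0.046, 0.005], [0.533, -0.011, 0.005], [0.532, -0.006, 0.005]]
290 [[0.545, -0.051, 0.004], [0.544, -0.045, 0.005], [0.539, -0.01, 0.005], [0.538, -0.004, 0.005]]
300 [[0.546, -0.05, 0.012], [0.546, -0.044, 0.012], [0.541, -0.011, 0.012], [0.54, -0.005, 0.013]]
310 [[0.552, -0.049, 0.013], [0.552, -0.044, 0.012], [0.548, -0.009, 0.012], [0.547, -0.004, 0.012]]
320 [[0.556, -0.048, 0.017], [0.559, -0.043, 0.012], [0.555, -0.008, 0.012], [0.55, -0.004, 0.017]]
```

View pics/w5.png

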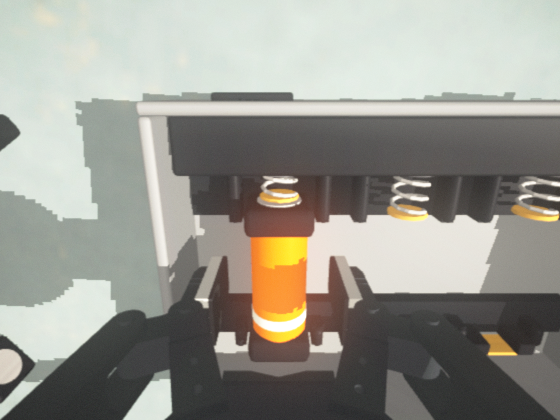

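```bash
python3 -m crank '[[[0.008,0,0,0,0.05],[0.016,0,0,0,0.05],[0.016,0,0,0,0.05],[0.016,0,0,0,0],[0.016,0,0,0,0],[0.016,0,0,0,0],[0.016,0,0,0,0],[0.016,0,0,0,0],[0.016,0,0,0,0],[0.016,0,0,0,0]]]' 80
python3 - <<'E'
from h import *
s,R=st(); w=snapshot("wrist"); cv2.imwrite("pics/w6.png",w["pixels"][:,:,::-1]);P=cloud(w)
E
```

```text
t: 6.4
position: [0.5176, -0.0298, -0.0276]
tool_rot: [0.705, -0.047, 0.706, 0.048]
contact_force: [-1.5, 4.4, 4.3]
grip_width: 0.0287
t 6.4 p [ 0.5176 -0.0298 -0.0276] F [-1.5  4.4  4.3] g 0.0287
joints [-0.18  0.31 -0.51  0.75  0.   -0.32]
[[-0.    -0.133  0.991]
 [ 0.001  0.991  0.133]
 [-1.     0.001 -0.   ]]
```

View pics/w6.png

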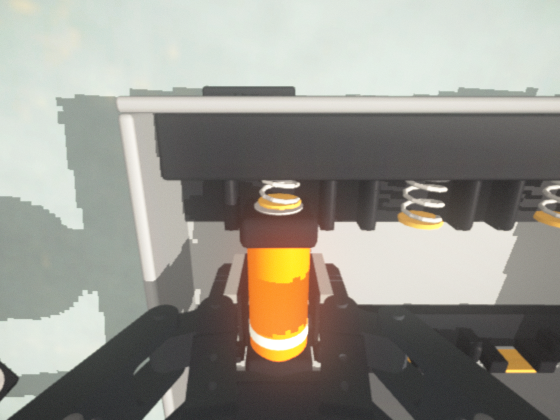

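```bash
python3 -m crank '[[[-0.005,0,-0.002,0,0],[-0.02,0,-0.002,0,0],[-0.05,0,-0.001,0,0],[-0.09,0,0,0,0],[-0.12,0,0,0,0],[-0.13,0.04,0,0,0],[-0.13,0.08,0,0,0],[-0.13,0.12,0,0,0],[-0.13,0.16,0,0,0],[-0.13,0.2,0,0,0],[-0.13,0.24,0.02,0,0],[-0.13,0.28,0.04,0,0],[-0.13,0.32,0.06,0,0],[-0.13,0.353,0.08,0,0],[-0.13,0.353,0.085,0,0],[-0.13,0.353,0.085,0,0]]]' 80
python3 - <<'E'
from h import *
s,R=st(); w=snapshot("wrist"); cv2.imwrite("pics/w7.png",w["pixels"][:,:,::-1]);P=cloud(w)
E
```

```text
t: 7.78
position: [0.5575, 0.3327, 0.1019]
tool_rot: [0.706, -0.048, 0.704, 0.048]
contact_force: [0.2, -0.4, -1.3]
grip_width: 0.0292
t 7.78 p [0.5575 0.3327 0.1019] F [ 0.2 -0.4 -1.3] g 0.0292
joints [ 0.44  0.38 -0.09  1.1  -0.    0.3 ]
[[ 0.003 -0.135  0.991]
 [-0.001  0.991  0.135]
 [-1.    -0.001  0.003]]
```

View pics/w7.png

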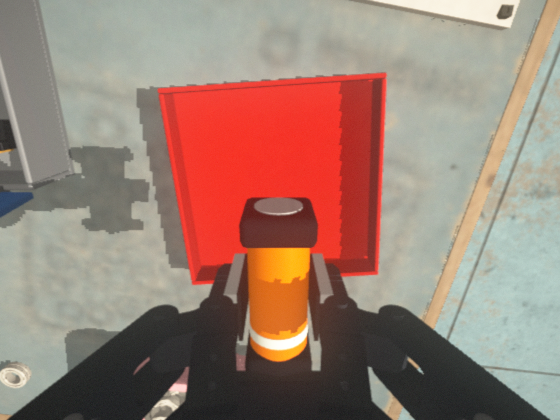

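```bash
python3 - <<'E'
from h import *
w=snapshot("wrist")
q=np.array([ray(w,*p,0.03) for p in [(160,90),(385,73),(378,272),(193,283)]]);print(q.round(3),q.mean(0).round(3))
E
python3 -m crank '[[[0.04,0,0,0,0],[0.08,0,0,0,0],[0.11,0,0,0,0],[0.13,0,0,0,0],[0.13,0,0,0,0],[0.13,0,0,0,0.05],[0.13,0,0,0,0.06],[0.13,0,0,0,0.06],[0.13,0,0,0,0.06],[0.11,0,0,0,0.06],[0.08,0,0,0,0.06],[0.04,0,0,0,0.06],[0.0,0,0,0,0.06],[-0.04,0,0,0,0.06],[-0.04,0,0,0,0.06]]]' 80
python3 - <<'E'
from h import *
s,R=st(); w=snapshot("wrist"); cv2.imwrite("pics/w8.png",w["pixels"][:,:,::-1]);P=cloud(w)
for c in cells(w,"orange",0.01,0.05): print(*c)
E
```

```text
[[0.483 0.232 0.03 ]
 [0.45  0.394 0.03 ]
 [0.612 0.428 0.03 ]
 [0.646 0.264 0.03 ]] [0.548 0.329 0.03 ]
t: 9.13
position: [0.5615, 0.3337, 0.1537]
tool_rot: [0.711, -0.045, 0.7, 0.049]
contact_force: [0.6, 0.8, 0.6]
grip_width: 0.0605
t 9.13 p [0.5615 0.3337 0.1537] F [0.6 0.8 0.6] g 0.0605
joints [ 0.44  0.33 -0.03  1.18 -0.    0.3 ]
[[ 0.016 -0.133  0.991]
 [ 0.008  0.991  0.133]
 [-1.     0.005  0.017]]
orange [272. 167.] [554.4 327.5] 80 29 nub yaw deg 6.6 white n 127 along 17.3 ztop 0.034
orange [273. 198.] [560.  327.6] 69 29 nub yaw deg 7.7 white n 123 along 13.7 ztop 0.033
```

View pics/w8.png

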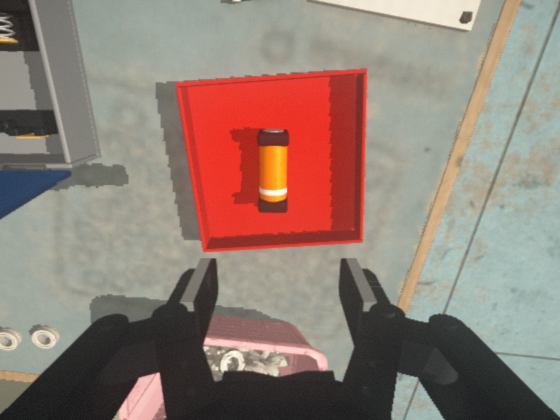

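```bash
python3 -m crank '[[[0,-0.01,-0.04,0,0.06],[0,-0.03,-0.08,0,0.06],[0,-0.05,-0.12,0,0.06],[0,-0.09,-0.15,0,0.06],[0,-0.13,-0.179,0,0.06],[0,-0.17,-0.179,0,0.06],[0,-0.21,-0.179,0,0.06],[0,-0.25,-0.179,0,0.06],[0,-0.29,-0.179,0,0.06],[0,-0.33,-0.179,-0.1,0.06],[0,-0.37,-0.179,-0.2,0.06],[0,-0.41,-0.179,-0.3,0.06],[0,-0.45,-0.179,-0.4,0.06],[0,-0.49,-0.179,-0.5,0.06],[0.02,-0.516,-0.179,-0.592,0.06],[0.02,-0.516,-0.179,-0.592,0.06],[0.02,-0.516,-0.179,-0.592,0.06],[0.02,-0.516,-0.179,-0.592,0.06]]]' 80
python3 - <<'E'
from h import *
s,R=st(); w=snapshot("wrist"); cv2.imwrite("pics/w9.png",w["pixels"][:,:,::-1]);P=cloud(w)
for c in cells(w,"green"): print(*c)
E
```

```text
t: 10.68
position: [0.4452, -0.2037, 0.1215]
tool_rot: [0.661, -0.249, 0.662, 0.251]
contact_force: [0.7, -0.2, 0.7]
grip_width: 0.0598
t 10.68 p [ 0.4452 -0.2037  0.1215] F [ 0.7 -0.2  0.7] g 0.0598
joints [-0.56  0.09 -0.41  1.07  0.   -1.29]
[[-0.002 -0.662  0.749]
 [ 0.002  0.749  0.662]
 [-1.     0.003 -0.   ]]
green [ 73. 143.] [ 530.4 -356.5] 80 31 nub yaw deg 104.0 white n 184 along 17.6 ztop 0.03
green [107. 161.] [ 528.7 -352.3] 71 30 nub yaw deg 103.7 white n 184 along 13.2 ztop 0.029
green [277. 188.] [ 448.3 -204.8] 80 30 nub yaw deg 41.2 white n 149 along 19.5 ztop 0.03
green [277. 220.] [ 452.3 -201.1] 69 30 nub yaw deg 40.9 white n 149 along 14.1 ztop 0.029
green [125. 307.] [ 641.1 -229.8] 49 20 nub yaw deg -56.1 white n 67 along 3.7 ztop 0.029
green [147. 307.] [ 641.1 -229.8] 49 20 nub yaw deg -56.1 white n 67 along 3.7 ztop 0.029
```

View pics/w9.png

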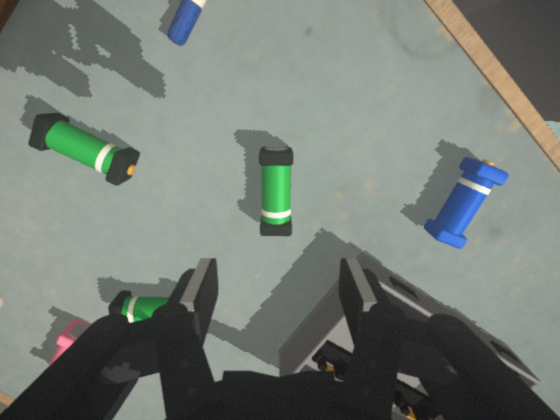

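```bash
python3 -m crank '[[[0.03,-0.003,0.0015,0,0.06],[0.07,-0.003,0.0015,0,0.06],[0.11,-0.003,0.0015,0,0.06],[0.14,-0.003,0.0015,0,0.06],[0.15,-0.003,0.0015,0,0.06],[0.156,-0.003,0.0015,0,0.06],[0.156,-0.003,0.0015,0,0.06],[0.156,-0.003,0.0015,0,0],[0.156,-0.003,0.0015,0,0],[0.156,-0.003,0.0015,0,0],[0.156,-0.003,0.0015,0,0],[0.156,-0.003,0.0015,0,0],[0.156,-0.003,0.0015,0,0],[0.156,-0.003,0.0015,0,0]]]' 100
python3 - <<'E'
from h import *
s,R=st(); w=snapshot("wrist"); cv2.imwrite("pics/w10.png",w["pixels"][:,:,::-1]);P=cloud(w)
for c in cells(w,"green"): print(*c)
E
```

```text
t: 11.9
position: [0.4514, -0.2066, -0.0313]
tool_rot: [0.662, -0.252, 0.66, 0.25]
contact_force: [-0.9, 1.7, 6.9]
grip_width: 0.0281
t 11.9 p [ 0.4514 -0.2066 -0.0313] F [-0.9  1.7  6.9] g 0.0281
joints [-0.56  0.28 -0.56  0.72  0.   -1.29]
[[ 0.004 -0.663  0.748]
 [-0.001  0.748  0.663]
 [-1.    -0.003  0.002]]
green [278. 278.] [ 451.4 -208.1] 80 30 nub yaw deg 41.7 white n 475 along 19.3 ztop 0.03
green [279. 336.] [ 455.9 -205.1] 69 30 nub yaw deg 43.2 white n 475 along 13.9 ztop 0.029
```

View pics/w10.png

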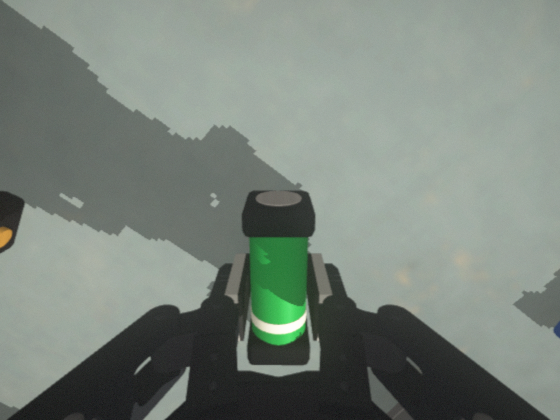

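```bash
python3 -m crank '[[[-0.01,0,0,0,0],[-0.04,0,0,0,0],[-0.08,0,0,0,0],[-0.12,0,0,0,0],[-0.16,0,0,0,0],[-0.16,0,0,0,0],[-0.16,0,0,0,0]]]' 100
cat >> h.py <<'E'
def avg(n=6):
    ps=[]
    for _ in range(n):
        snapshot("wrist"); ps.append(telemetry.read_state()["position"])
    return np.mean(ps,0),np.std(ps,0)
YAW=0.134; CU=np.array([np.cos(YAW),np.sin(YAW)]); CV=np.array([-CU[1],CU[0]])
E
python3 - <<'E'
from h import *
st(); p,sd=avg(); print(p.round(4),sd.round(4))
tgt=CU*.522+CV*(-.0993); print(tgt, to_tool([*(tgt-p[:2]),0]))
E
```

```text
t: 12.53
position: [0.4525, -0.2077, 0.131]
tool_rot: [0.663, -0.253, 0.659, 0.248]
contact_force: [-0.0, 0.1, -1.3]
grip_width: 0.0281
t 12.53 p [ 0.4525 -0.2077  0.131 ] F [-0.   0.1 -1.3] g 0.0281
joints [-0.56  0.09 -0.39  1.08 -0.   -1.29]
[[ 0.008 -0.663  0.748]
 [-0.005  0.748  0.663]
 [-1.    -0.009  0.003]]
[ 0.4486 -0.2052  0.1257] [0.0009 0.0006 0.0014]
[ 0.53058691 -0.02867096] [1.000e-04 7.780e-02 1.784e-01]
```

```bash
python3 -m crank '[[[0,0.02,0.035,0.1,0],[0,0.035,0.07,0.2,0],[0,0.05,0.105,0.3,0],[0,0.06,0.14,0.4,0],[0,0.07,0.165,0.5,0],[0,0.078,0.178,0.591,0],[0,0.078,0.178,0.591,0],[0,0.078,0.178,0.591,0],[0,0.078,0.178,0.591,0],[0,0.078,0.178,0.591,0]]]' 100
python3 - <<'E'
from h import *
s,R=st(); p,sd=avg(); print(p.round(4), "u,v",(p[:2]@CU*1000).round(1),(p[:2]@CV*1000).round(1))
s,R=st();w=snapshot("wrist"); cv2.imwrite("pics/w11.png",w["pixels"][:,:,::-1])
P=cloud(w)
m=(abs(P[...,2]-0.052)<0.004)&(P[...,0]>0.35)&(P[...,0]<0.65)&(P[...,1]<0.17)&(P[...,1]>-0.12)
q=P[m];u=q[:,:2]@CU*1000; v=q[:,:2]@CV*1000
print("u",np.percentile(u,[1,5,50,95,99]).round(1),"v",np.percentile(v,[1,5,50,95,99]).round(1))
E
```

```text
t: 13.67
position: [0.5302, -0.0301, 0.1257]
tool_rot: [0.705, -0.047, 0.706, 0.047]
contact_force: [0.3, -0.6, -0.5]
grip_width: 0.0279
t 13.67 p [ 0.5302 -0.0301  0.1257] F [ 0.3 -0.6 -0.5] g 0.0279
joints [-0.18  0.16 -0.32  1.09 -0.   -0.31]
[[-0.001 -0.133  0.991]
 [-0.     0.991  0.133]
 [-1.     0.    -0.001]]
[ 0.5307 -0.0301  0.1262] u,v 521.9 -100.7
t 13.97 p [ 0.5309 -0.0298  0.1264] F [ 0.4 -0.3 -1.4] g 0.0282
joints [-0.18  0.16 -0.32  1.09 -0.   -0.31]
[[ 0.    -0.133  0.991]
 [-0.     0.991  0.133]
 [-1.    -0.     0.   ]]
u [427.  427.8 466.3 581.2 583.7] v [-148.5 -147.3  -14.    68.9   70.2]
```

View pics/w11.png

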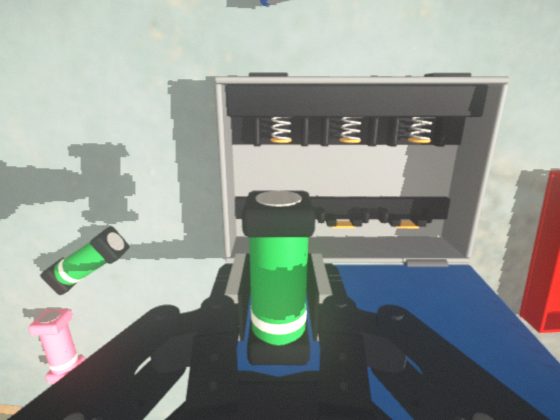

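```bash
python3 -m crank '[[[0.03,0.0015,0,0,0],[0.065,0.0015,0,0,0],[0.095,0.0015,0,0,0],[0.115,0.0015,0,0,0],[0.123,0.0015,0,0,0],[0.1245,0.0015,0,0,0],[0.1245,0.0015,0,0,0],[0.1245,0.0015,0,0,0]]]' 100
python3 - <<'E'
from h import *
p,sd=avg(); print(p.round(4), "u,v",(p[:2]@CU*1000).round(1),(p[:2]@CV*1000).round(1))
s,R=st();w=snapshot("wrist"); cv2.imwrite("pics/w12.png",w["pixels"][:,:,::-1])
t=snapshot("scene"); crop(t,250,170,350,250,7,"s12.png")
E
```

```text
t: 14.68
position: [0.5326, -0.0281, 0.0034]
tool_rot: [0.707, -0.048, 0.704, 0.047]
contact_force: [1.0, 0.1, -0.7]
grip_width: 0.028
[ 0.5323 -0.028   0.0033] u,v 523.8 -98.9
t 14.98 p [ 0.5316 -0.0279  0.0028] F [ 0.1  0.  -1.7] g 0.0284
joints [-0.17  0.29 -0.45  0.82  0.   -0.31]
[[ 0.002 -0.134  0.991]
 [-0.     0.991  0.134]
 [-1.    -0.001  0.002]]
```

View pics/w12.png

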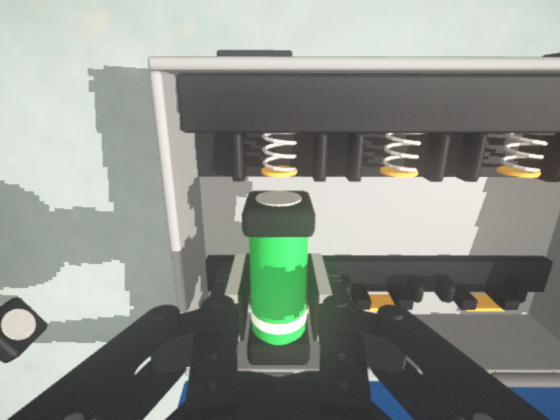

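View pics/s12.png

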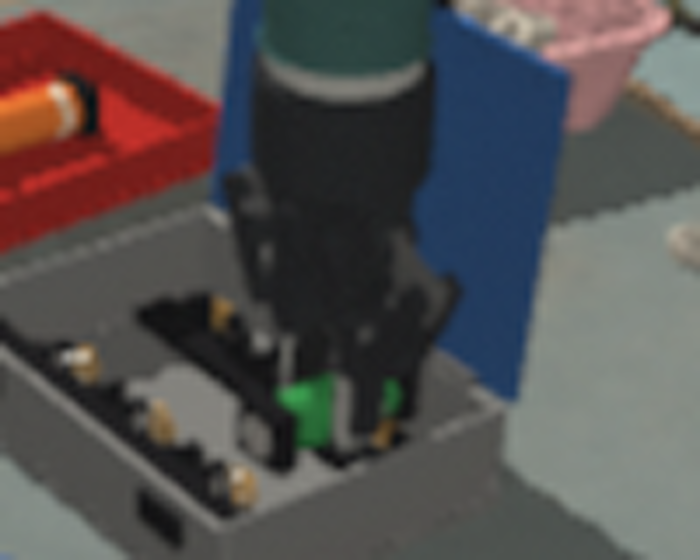

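```bash
cat >> h.py <<'E'
def cap():
    w=snapshot("wrist");P=cloud(w)
    for v in (190,194,200,205,212,220,230): 
        q=P[v,270:290].reshape(-1,3); q=np.median(q,0); print(v,"u",(q[:2]@CU*1000).round(1),"v",(q[:2]@CV*1000).round(1),"z",(q[2]*1000).round(1))
E
python3 - <<'E'
from h import *
cap()
w=snapshot("wrist");P=cloud(w)
for (a,b) in [(278,172),(399,172),(278,176),(375,300)]: q=P[b,a];print((q[:2]@CU*1000).round(1),(q[:2]@CV*1000).round(1),(q[2]*1000).round(1))
E
```

```text
190 u 492.7 v -98.8 z 4.6
194 u 482.6 v -99.0 z 44.6
200 u 482.8 v -99.0 z 53.2
205 u 483.2 v -99.0 z 57.9
212 u 484.5 v -99.1 z 62.7
220 u 487.6 v -99.0 z 63.4
230 u 492.1 v -99.1 z 62.9
476.1 -99.6 29.0
476.2 -40.3 28.4
477.1 -99.6 33.0
558.1 -40.8 17.4
```

```bash
python3 -m crank '[[[0.0015,0,0,0,0],[0.0015,0,-0.003,0,0],[0.0015,0,-0.006,0,0],[0.0015,0,-0.009,0,0],[0.0015,0,-0.012,0,0],[0.0015,0,-0.014,0,0],[0.0015,0,-0.016,0,0],[0.0015,0,-0.016,0,0],[0.0015,0,-0.016,0,0],[0.0015,0,-0.016,0,0]]]' 100
python3 - <<'E'
from h import *
p,sd=avg(); print(p.round(4), "u,v",(p[:2]@CU*1000).round(1),(p[:2]@CV*1000).round(1))
s,R=st();cap();w=snapshot("wrist"); cv2.imwrite("pics/w13.png",w["pixels"][:,:,::-1])
E
```

```text
t: 16.02
position: [0.5165, -0.0298, 0.0007]
tool_rot: [0.707, -0.047, 0.704, 0.048]
contact_force: [5.9, 2.0, -3.9]
grip_width: 0.0285
[ 0.5165 -0.0298  0.0007] u,v 507.9 -98.5
t 16.32 p [ 0.5165 -0.0298  0.0007] F [ 5.9  1.4 -4.6] g 0.0285
joints [-0.18  0.27 -0.49  0.81  0.   -0.32]
[[ 0.003 -0.134  0.991]
 [ 0.001  0.991  0.134]
 [-1.     0.     0.003]]
190 u 474.9 v -98.8 z 13.0
194 u 467.8 v -99.0 z 42.7
200 u 467.8 v -99.0 z 51.3
205 u 468.4 v -99.0 z 56.2
212 u 469.9 v -99.1 z 60.7
220 u 472.8 v -99.1 z 61.5
230 u 477.2 v -99.1 z 61.5
```

View pics/w13.png

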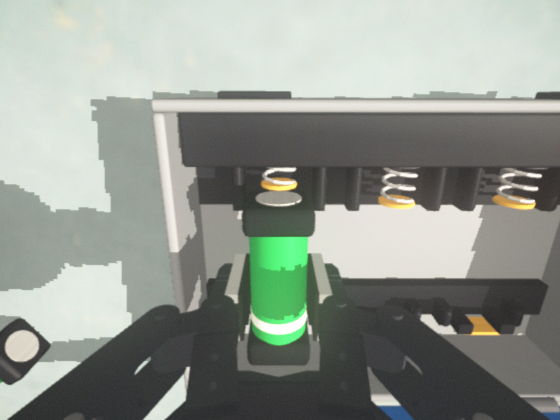

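```bash
python3 -m crank '[[[0,0,-0.001,0,0],[0.004,0,-0.001,0,0],[0.008,0,-0.001,0,0],[0.012,0,-0.001,0,0],[0.016,0,-0.001,0,0],[0.018,0,-0.001,0,0],[0.018,0,-0.001,0,0],[0.018,0,-0.001,0,0]]]' 100
python3 - <<'E'
from h import *
p,sd=avg(); print(p.round(4), "u,v",(p[:2]@CU*1000).round(1),(p[:2]@CV*1000).round(1))
s,R=st();cap();w=snapshot("wrist"); cv2.imwrite("pics/w14.png",w["pixels"][:,:,::-1])
E
```

```text
t: 17.08
position: [0.5165, -0.0307, -0.0166]
tool_rot: [0.707, -0.048, 0.704, 0.047]
contact_force: [5.2, 0.2, -2.2]
grip_width: 0.0281
[ 0.5166 -0.0307 -0.0166] u,v 507.8 -99.4
t 17.38 p [ 0.5165 -0.0307 -0.0166] F [ 5.   0.6 -2.7] g 0.0278
joints [-0.18  0.29 -0.5   0.77 -0.   -0.32]
[[ 0.004 -0.134  0.991]
 [-0.001  0.991  0.134]
 [-1.    -0.002  0.004]]
190 u 464.1 v -99.9 z 32.0
194 u 466.3 v -99.8 z 30.6
200 u 467.7 v -99.8 z 33.9
205 u 468.1 v -99.8 z 39.0
212 u 469.5 v -99.9 z 43.5
220 u 472.8 v -99.8 z 43.7
230 u 476.9 v -99.9 z 44.7
```

View pics/w14.png

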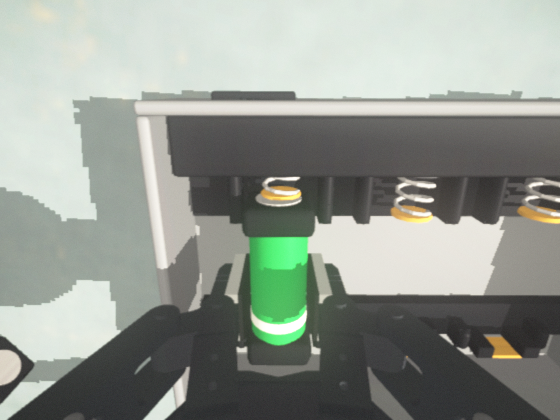

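```bash
python3 -m crank '[[[0.001,0,0.001,0,0],[0.001,0,0.002,0,0],[0.001,0,0.002,0,0.045],[0.001,0,0.002,0,0.05],[0.001,0,0.002,0,0.05],[0.001,0,0.002,0,0.05],[-0.03,0,0.002,0,0.05],[-0.07,0,0.002,0,0.05],[-0.11,0,0.002,0,0.05],[-0.14,0,0.002,0,0.05],[-0.14,0,0.002,0,0.05],[-0.14,0,0.002,0,0.05]]]' 100
python3 - <<'E'
from h import *
s,R=st();w=snapshot("wrist"); cv2.imwrite("pics/w15.png",w["pixels"][:,:,::-1])
for c in cells(w,"green",.03,.05): print(*c)
for c in cells(w,"green"): print(*c)
E
```

```text
t: 18.48
position: [0.5174, -0.0302, 0.1245]
tool_rot: [0.707, -0.048, 0.704, 0.047]
contact_force: [-1.3, 0.7, -0.9]
grip_width: 0.0498
t 18.48 p [ 0.5174 -0.0302  0.1245] F [-1.3  0.7 -0.9] g 0.0498
joints [-0.18  0.13 -0.36  1.08 -0.   -0.32]
[[ 0.004 -0.134  0.991]
 [-0.001  0.991  0.134]
 [-1.    -0.002  0.004]]
green [278. 188.] [518.  -30.8] 80 30 nub yaw deg -172.2 white n 626 along 2.7 ztop 0.044
green [280. 222.] [523.3 -30.1] 70 30 nub yaw deg 7.8 white n 499 along 15.2 ztop 0.043
green [278. 188.] [518.4 -18.7] 55 3 nub yaw deg -170.3 white n 234 along 22.3 ztop 0.036
green [ 83. 274.] [ 634.4 -215. ] 81 30 nub yaw deg 130.2 white n 238 along 1.9 ztop 0.029
green [ 61. 290.] [ 639.3 -218.5] 69 29 nub yaw deg -53.1 white n 153 along 13.3 ztop 0.029
```

View pics/w15.png

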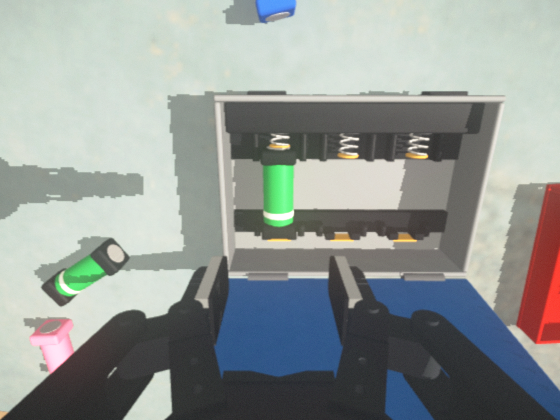

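```bash
python3 -m crank '[[[0,-0.04,0,0,0.06],[0,-0.08,0,0,0.06],[0,-0.12,0.01,0.1,0.06],[0,-0.16,0.03,0.2,0.06],[0,-0.19,0.06,0.32,0.06],[0,-0.199,0.08,0.44,0.06],[0,-0.199,0.09,0.56,0.06],[0,-0.199,0.09,0.68,0.06],[0,-0.199,0.09,0.8,0.06],[0,-0.199,0.09,0.92,0.06],[0,-0.199,0.09,0.998,0.06],[0,-0.199,0.09,0.998,0.06],[0,-0.199,0.09,0.998,0.06]]]' 100
python3 - <<'E'
from h import *
p,sd=avg();print(p.round(4))
s,R=st();w=snapshot("wrist"); cv2.imwrite("pics/w16.png",w["pixels"][:,:,::-1])
for c in cells(w,"green"): print(*c)
print("yaw",np.degrees(np.arctan2(R[1,2],R[0,2])))
E
```

```text
t: 19.62
position: [0.63, -0.2142, 0.1197]
tool_rot: [0.641, 0.295, 0.644, -0.295]
contact_force: [-0.7, -0.5, 0.4]
grip_width: 0.06
[ 0.6311 -0.2147  0.1213]
t 19.92 p [ 0.6316 -0.2149  0.1222] F [-0.3 -0.5  0.4] g 0.0603
joints [-0.42  0.39 -0.02  1.16 -0.    0.44]
[[-0.    0.76  0.65]
 [ 0.    0.65 -0.76]
 [-1.   -0.   -0.  ]]
green [280. 187.] [ 635.1 -214.6] 79 30 nub yaw deg -50.3 white n 105 along 19.3 ztop 0.03
green [107. 213.] [ 531.  -351.8] 72 30 nub yaw deg 104.6 white n 129 along 13.3 ztop 0.029
green [281. 219.] [ 638.3 -218.8] 69 30 nub yaw deg -49.8 white n 105 along 14.0 ztop 0.029
green [100. 240.] [ 531.7 -356. ] 80 30 nub yaw deg 103.8 white n 129 along 17.5 ztop 0.029
yaw -49.45750665053234
```

View pics/w16.png

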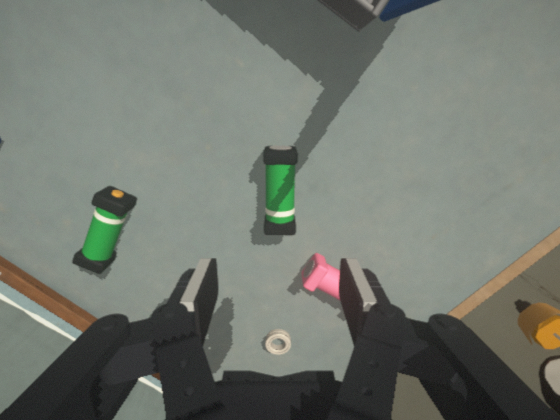

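Run:
```python
from h import *
w=snapshot("wrist");s,R=st()
for p in [(306,275),(318,256),(330,268),(322,290)]:
    q=ray(w,*p,.03 if p[1]<280 else 0.0); print(p,q.round(3),"tool",(R.T@(q-s["position"])).round(3))
```

```text
t 20.02 p [ 0.6318 -0.215   0.1224] F [-0.   0.4  0.7] g 0.0597
joints [-0.42  0.39 -0.02  1.16  0.    0.44]
[[ 0.    0.76  0.65]
 [-0.    0.65 -0.76]
 [-1.    0.    0.  ]]
(306, 275) [ 0.708 -0.261  0.03 ] tool [0.092 0.028 0.084]
(318, 256) [ 0.702 -0.238  0.03 ] tool [0.092 0.039 0.064]
(330, 268) [ 0.72 -0.24  0.03] tool [0.092 0.051 0.077]
(322, 290) [ 0.748 -0.275  0.   ] tool [0.122 0.049 0.121]
```

```bash
python3 -m crank '[[[0.03,0.001,0.002,0,0.06],[0.07,0.001,0.002,0,0.06],[0.11,0.001,0.002,0,0.06],[0.14,0.001,0.002,0,0.06],[0.15,0.001,0.002,0,0.06],[0.152,0.001,0.002,0,0.06],[0.152,0.001,0.002,0,0.06],[0.152,0.001,0.002,0,0],[0.152,0.001,0.002,0,0],[0.152,0.001,0.002,0,0],[0.152,0.001,0.002,0,0],[0.152,0.001,0.002,0,0],[0.152,0.001,0.002,0,0],[0.152,0.001,0.002,0,0]]]' 100
python3 - <<'E'
from h import *
p,sd=avg();print(p.round(4))
s,R=st(); w=snapshot("wrist"); cv2.imwrite("pics/w17.png",w["pixels"][:,:,::-1])
for c in cells(w,"green"): print(*c)
E
```

```text
t: 21.18
position: [0.6365, -0.2171, -0.0263]
tool_rot: [0.644, 0.296, 0.64, -0.296]
contact_force: [-0.6, -0.0, 6.4]
grip_width: 0.0279
[ 0.6365 -0.2171 -0.0263]
t 21.48 p [ 0.6365 -0.2171 -0.0263] F [-0.7  1.3  6.2] g 0.0281
joints [-0.42  0.53 -0.15  0.88 -0.    0.44]
[[ 0.005  0.76   0.65 ]
 [-0.002  0.65  -0.76 ]
 [-1.     0.002  0.005]]
green [278. 267.] [ 635.5 -215. ] 81 30 nub yaw deg 130.4 white n 537 along 2.4 ztop 0.03
green [278. 325.] [ 639.4 -218.6] 70 30 nub yaw deg 129.3 white n 517 along 6.2 ztop 0.029
```

View pics/w17.png

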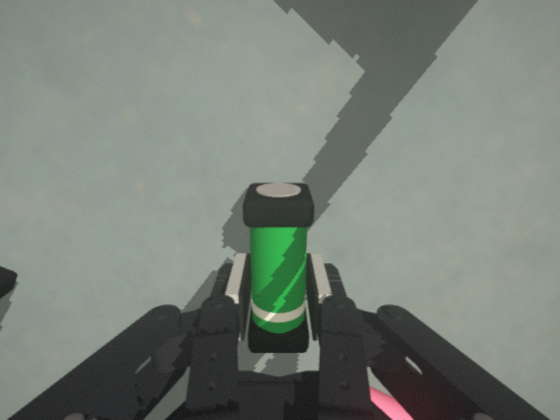

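```bash
python3 -m crank '[[[-0.01,0,0,0,0],[-0.04,0,0,0,0],[-0.08,0,0,0,0],[-0.12,0,0,0,0],[-0.15,0,0,0,0],[-0.15,0,0,0,0],[-0.15,0,0,0,0]]]' 100
python3 - <<'E'
from h import *
st(); p,sd=avg(); print(p.round(4),sd.round(4))
for u,v in ((.525,-.25),(.525,-.0392)):
  tgt=CU*u+CV*v; print(tgt, to_tool([*(tgt-p[:2]),0]))
cap()
E
```

```text
t: 22.12
position: [0.6361, -0.2169, 0.1246]
tool_rot: [0.645, 0.296, 0.64, -0.296]
contact_force: [-0.3, -0.5, -2.0]
grip_width: 0.028
t 22.12 p [ 0.6361 -0.2169  0.1246] F [-0.3 -0.5 -2. ] g 0.028
joints [-0.42  0.39 -0.01  1.16  0.    0.44]
[[ 0.007  0.76   0.65 ]
 [-0.003  0.65  -0.76 ]
 [-1.     0.003  0.006]]
[ 0.6326 -0.2153  0.1191] [0.0008 0.0003 0.0014]
[ 0.55369343 -0.1776192 ] [ 0.0004 -0.0355 -0.0799]
[0.52553069 0.03129107] [ 0.0008  0.0788 -0.257 ]
190 u 576.2 v -262.0 z 162.1
194 u 576.3 v -262.0 z 168.0
200 u 576.7 v -262.7 z 172.6
205 u 577.9 v -264.1 z 174.1
212 u 579.3 v -266.7 z 174.3
220 u 581.2 v -269.7 z 174.3
230 u 584.2 v -274.0 z 172.5
```

```bash
python3 -m crank '[[[-0.15,0,0,0,0]]]' 100 >/dev/null; sleep 0
python3 - <<'E'
from h import *
p,sd=avg(); print(p.round(4));
E
```

```text
[ 0.6347 -0.2162  0.1637]
```

```bash
python3 -m crank '[[[0,-0.018,-0.04,-0.1,0],[0,-0.035,-0.08,-0.2,0],[0,-0.018,-0.11,-0.3,0],[0,0.0,-0.14,-0.42,0],[0,0.02,-0.17,-0.54,0],[0,0.04,-0.2,-0.66,0],[0,0.06,-0.23,-0.78,0],[0,0.079,-0.257,-0.9,0],[0,0.079,-0.257,-0.998,0],[0,0.079,-0.257,-0.998,0],[0,0.079,-0.257,-0.998,0],[0,0.079,-0.257,-0.998,0]]]' 100
python3 - <<'E'
from h import *
p,sd=avg(); print(p.round(4), "u,v",(p[:2]@CU*1000).round(1),(p[:2]@CV*1000).round(1))
s,R=st();cap();w=snapshot("wrist"); cv2.imwrite("pics/w18.png",w["pixels"][:,:,::-1])
for c in cells(w,"green",.03,.05): print(*c)
E
```

```text
t: 23.85
position: [0.5265, 0.0303, 0.1612]
tool_rot: [0.705, -0.046, 0.706, 0.046]
contact_force: [0.3, 0.0, -1.6]
grip_width: 0.0283
[0.5269 0.03   0.1617] u,v 526.2 -40.6
t 24.15 p [0.5271 0.0302 0.1619] F [ 0.8  0.1 -2. ] g 0.0278
joints [-0.07  0.13 -0.28  1.16 -0.   -0.2 ]
[[-0.    -0.132  0.991]
 [-0.     0.991  0.132]
 [-1.     0.    -0.   ]]
190 u 484.0 v -40.9 z 206.1
194 u 484.0 v -40.9 z 211.8
200 u 485.2 v -40.9 z 216.1
205 u 486.8 v -40.9 z 218.1
212 u 489.7 v -40.9 z 218.3
220 u 493.4 v -40.9 z 217.9
230 u 498.7 v -40.9 z 216.5
green [213. 160.] [517.9 -30.4] 80 30 nub yaw deg -172.8 white n 822 along 4.0 ztop 0.044
green [228. 160.] [517.9 -30.4] 80 30 nub yaw deg 7.2 white n 382 along 0.3 ztop 0.044
green [221. 192.] [523.3 -29.4] 69 30 nub yaw deg 6.5 white n 628 along 18.1 ztop 0.043
```

View pics/w18.png

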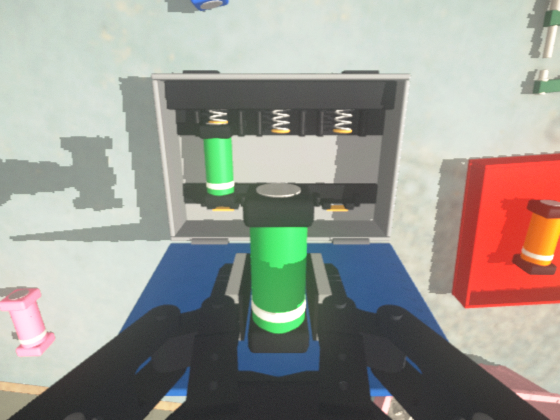

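```bash
cat >> h.py <<'E'
def ridge():
    w=snapshot("wrist");P=cloud(w)[:,274:284]
    for v in range(206,345,8):
        q=np.median(P[v],0); print(v,(q[:2]@CU*1000).round(1),(q[2]*1000).round(1),end=" | ")
    print()
E
python3 -c "
from h import *
ridge()"
```

```text
206 487.4 217.6 | 214 490.7 218.2 | 222 494.1 218.6 | 230 498.5 216.9 | 238 502.4 216.5 | 246 506.0 216.6 | 254 510.1 216.5 | 262 513.9 216.5 | 270 518.0 216.6 | 278 522.4 216.0 | 286 526.4 216.4 | 294 530.6 216.4 | 302 534.9 216.3 | 310 539.3 216.5 | 318 543.5 216.8 | 326 548.5 216.2 | 334 552.5 217.0 | 342 556.3 218.0 |
```

```bash
python3 -m crank '[[[0.03,0.001,0,0,0],[0.065,0.001,0,0,0],[0.1,0.001,0,0,0],[0.13,0.001,0,0,0],[0.145,0.001,0,0,0],[0.154,0.001,0,0,0],[0.1555,0.001,0,0,0],[0.1555,0.001,0,0,0],[0.1555,0.001,0,0,0]]]' 100
python3 - <<'E'
from h import *
p,sd=avg(); print(p.round(4), "u,v",(p[:2]@CU*1000).round(1),(p[:2]@CV*1000).round(1))
s,R=st();cap();w=snapshot("wrist"); cv2.imwrite("pics/w19.png",w["pixels"][:,:,::-1])
E
```

```text
t: 25.05
position: [0.5285, 0.0318, 0.0079]
tool_rot: [0.707, -0.048, 0.705, 0.047]
contact_force: [0.8, 0.1, -1.1]
grip_width: 0.0276
[0.5283 0.0318 0.0079] u,v 527.8 -39.1
t 25.35 p [0.5276 0.0318 0.0074] F [ 0.1 -0.2 -0.9] g 0.0274
joints [-0.06  0.28 -0.46  0.83 -0.   -0.2 ]
[[ 0.002 -0.134  0.991]
 [-0.     0.991  0.134]
 [-1.    -0.     0.002]]
190 u 484.7 v -39.4 z 51.2
194 u 484.6 v -39.4 z 57.5
200 u 485.9 v -39.8 z 62.0
205 u 487.6 v -39.4 z 63.0
212 u 490.5 v -39.4 z 63.6
220 u 494.1 v -39.4 z 63.7
230 u 499.3 v -39.4 z 61.8
```

View pics/w19.png

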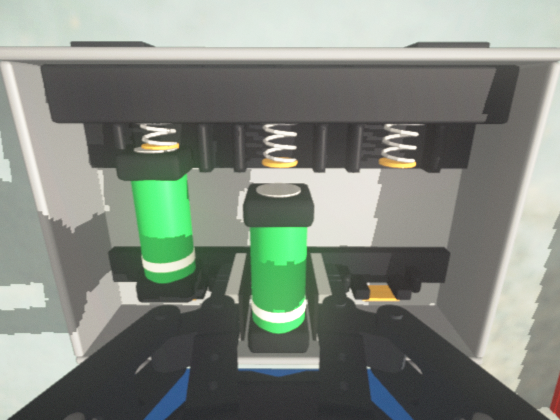

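```bash
python3 -m crank '[[[0.002,0,0,0,0],[0.002,0,-0.003,0,0],[0.002,0,-0.006,0,0],[0.002,0,-0.009,0,0],[0.002,0,-0.012,0,0],[0.002,0,-0.015,0,0],[0.002,0,-0.017,0,0],[0.002,0,-0.017,0,0],[0.002,0,-0.017,0,0],[0.002,0,-0.017,0,0]]]' 100
python3 - <<'E'
from h import *
p,sd=avg(); print(p.round(4), "u,v",(p[:2]@CU*1000).round(1),(p[:2]@CV*1000).round(1))
s,R=st();cap()
E
```

```text
t: 26.28
position: [0.5114, 0.0298, 0.0049]
tool_rot: [0.706, -0.047, 0.705, 0.048]
contact_force: [5.3, 1.4, -4.4]
grip_width: 0.0278
[0.5114 0.0298 0.0048] u,v 510.8 -38.8
t 26.58 p [0.5114 0.0298 0.0048] F [ 5.5  1.2 -4.2] g 0.028
joints [-0.07  0.26 -0.5   0.82  0.   -0.2 ]
[[ 0.003 -0.134  0.991]
 [ 0.001  0.991  0.134]
 [-1.     0.     0.003]]
190 u 468.4 v -39.3 z 48.5
194 u 468.2 v -39.3 z 54.9
200 u 469.5 v -39.3 z 58.9
205 u 471.2 v -39.3 z 60.4
212 u 474.1 v -39.3 z 60.5
220 u 477.7 v -39.3 z 60.8
230 u 482.9 v -39.3 z 59.1
```

```bash
python3 -m crank '[[[0,0,-0.001,0,0],[0.004,0,-0.001,0,0],[0.008,0,-0.001,0,0],[0.012,0,-0.001,0,0],[0.016,0,-0.001,0,0],[0.0175,0,-0.001,0,0],[0.0175,0,-0.001,0,0],[0.0175,0,-0.001,0,0]]]' 100
python3 - <<'E'
from h import *
s,R=st();cap();w=snapshot("wrist"); cv2.imwrite("pics/w20.png",w["pixels"][:,:,::-1])
E
```

```text
t: 27.3
position: [0.5114, 0.0291, -0.012]
tool_rot: [0.707, -0.048, 0.704, 0.047]
contact_force: [5.5, -0.4, -0.9]
grip_width: 0.028
t 27.3 p [ 0.5114  0.0291 -0.012 ] F [ 5.5 -0.4 -0.9] g 0.028
joints [-0.07  0.28 -0.51  0.78 -0.   -0.2 ]
[[ 0.004 -0.134  0.991]
 [-0.001  0.991  0.134]
 [-1.    -0.001  0.004]]
190 u 467.7 v -39.9 z 33.4
194 u 468.2 v -39.9 z 37.7
200 u 469.5 v -39.9 z 42.1
205 u 471.1 v -39.9 z 43.8
212 u 474.0 v -39.9 z 44.2
220 u 477.5 v -39.9 z 44.3
230 u 482.8 v -39.9 z 42.3
```

View pics/w20.png

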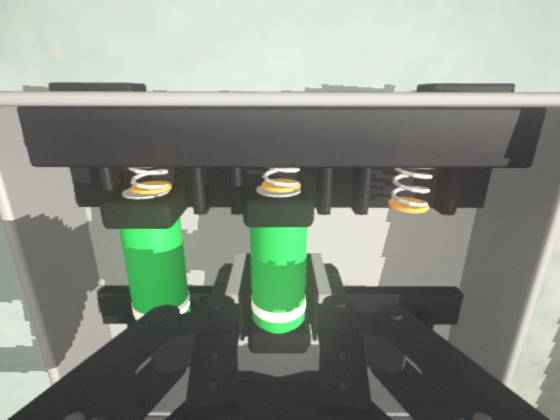

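```bash
python3 -m crank '[[[0.001,0,0.001,0,0],[0.001,0,0.002,0,0],[0.001,0,0.002,0,0.04],[0.001,0,0.002,0,0.045],[0.001,0,0.002,0,0.045],[0.001,0,0.002,0,0.045],[-0.03,0,0.002,0,0.045],[-0.07,0,0.002,0,0.045],[-0.11,0,0.002,0,0.045],[-0.15,0,0.002,0,0.045],[-0.15,0,0.002,0,0.045],[-0.15,0,0.002,0,0.045]]]' 100
python3 - <<'E'
from h import *
s,R=st();w=snapshot("wrist"); cv2.imwrite("pics/w21.png",w["pixels"][:,:,::-1])
for c in cells(w,"green",.03,.05): print(*c)
t=snapshot("top"); P=cloud(t)
for m,a,c in blobs(t,"green"): print(c.round(1),np.median(P[m],0).round(3))
E
```

```text
t: 28.4
position: [0.5131, 0.0296, 0.14]
tool_rot: [0.708, -0.048, 0.703, 0.047]
contact_force: [0.1, 0.8, -1.2]
grip_width: 0.0452
t 28.4 p [0.5131 0.0296 0.14  ] F [ 0.1  0.8 -1.2] g 0.0452
joints [-0.07  0.11 -0.35  1.11 -0.   -0.2 ]
[[ 0.006 -0.134  0.991]
 [-0.001  0.991  0.134]
 [-1.    -0.001  0.006]]
green [214. 179.] [517.9 -30.7] 80 30 nub yaw deg -172.3 white n 795 along 4.0 ztop 0.044
green [278. 179.] [509.9  28.6] 80 29 nub yaw deg 7.5 white n 299 along 3.7 ztop 0.043
green [217. 212.] [523.4 -29.9] 69 30 nub yaw deg 7.6 white n 692 along 18.5 ztop 0.043
green [280. 212.] [515.5  29.2] 69 29 nub yaw deg 7.8 white n 270 along 13.0 ztop 0.043
[403.3 219. ] [ 0.531 -0.402  0.028]
[290.8 226.4] [ 0.509 -0.034  0.042]
```

View pics/w21.png

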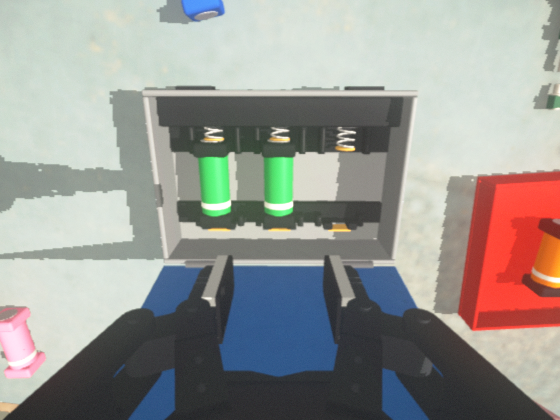

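```bash
python3 -m crank '[[[0,-0.04,0,0,0.06],[0,-0.08,0,-0.1,0.06],[0,-0.12,0,-0.2,0.06],[0,-0.16,0,-0.32,0.06],[0,-0.2,-0.01,-0.44,0.06],[0,-0.24,-0.02,-0.56,0.06],[0,-0.28,-0.03,-0.68,0.06],[0,-0.32,-0.04,-0.8,0.06],[0,-0.36,-0.04,-0.92,0.06],[0,-0.4,-0.04,-1.04,0.06],[0,-0.4,-0.04,-1.16,0.06],[0,-0.4,-0.04,-1.28,0.06],[0,-0.4,-0.04,-1.4,0.06],[0,-0.4,-0.04,-1.52,0.06],[0,-0.4,-0.04,-1.6,0.06],[0,-0.4,-0.04,-1.68,0.06],[0,-0.4,-0.04,-1.68,0.06],[0,-0.4,-0.04,-1.68,0.06],[0,-0.4,-0.04,-1.68,0.06]]]' 100
python3 - <<'E'
from h import *
p,sd=avg();print(p.round(4))
s,R=st();w=snapshot("wrist"); cv2.imwrite("pics/w22.png",w["pixels"][:,:,::-1])
for c in cells(w,"green"): print(*c)
print("yaw",np.degrees(np.arctan2(R[1,2],R[0,2])))
E
```

```text
t: 30.08
position: [0.5239, -0.3712, 0.1353]
tool_rot: [0.436, -0.556, 0.436, 0.558]
contact_force: [-0.0, -0.5, -0.3]
grip_width: 0.0597
[ 0.5246 -0.3718  0.1365]
t 30.38 p [ 0.5249 -0.372   0.137 ] F [ 0.1  0.5 -0.7] g 0.0597
joints [-0.72  0.34 -0.06  1.17 -0.   -2.53]
[[ 0.    -0.971 -0.241]
 [-0.    -0.241  0.971]
 [-1.    -0.    -0.   ]]
green [279. 160.] [ 529.7 -392.8] 80 30 nub yaw deg 103.9 white n 134 along 19.3 ztop 0.03
green [279. 193.] [ 528.6 -387.5] 69 30 nub yaw deg 104.3 white n 134 along 13.9 ztop 0.029
yaw 103.92744069005641
```

View pics/w22.png

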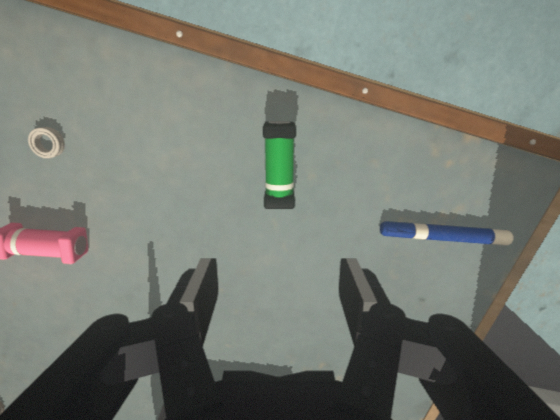

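```bash
python3 -m crank '[[[0.03,0,-0.022,0,0.06],[0.07,0,-0.022,0,0.06],[0.11,0,-0.022,0,0.06],[0.145,0,-0.022,0,0.06],[0.16,0,-0.022,0,0.06],[0.165,0,-0.022,0,0.06],[0.165,0,-0.022,0,0.06],[0.165,0,-0.022,0,0],[0.165,0,-0.022,0,0],[0.165,0,-0.022,0,0],[0.165,0,-0.022,0,0],[0.165,0,-0.022,0,0],[0.165,0,-0.022,0,0],[0.165,0,-0.022,0,0]]]' 100
python3 - <<'E'
from h import *
p,sd=avg();print(p.round(4))
s,R=st(); w=snapshot("wrist"); cv2.imwrite("pics/w23.png",w["pixels"][:,:,::-1])
for c in cells(w,"green"): print(*c)
E
```

```text
t: 31.6
position: [0.5321, -0.3952, -0.025]
tool_rot: [-0.435, 0.559, -0.436, -0.555]
contact_force: [-0.4, -0.2, 6.5]
grip_width: 0.0278
[ 0.5321 -0.3952 -0.025 ]
t 31.9 p [ 0.5321 -0.3952 -0.025 ] F [-0.5  0.9  6. ] g 0.0279
joints [-0.74  0.52 -0.17  0.87 -0.   -2.55]
[[ 0.004 -0.971 -0.241]
 [-0.004 -0.241  0.971]
 [-1.    -0.003 -0.004]]
green [278. 280.] [ 532.3 -392.5] 80 30 nub yaw deg 103.9 white n 465 along 19.4 ztop 0.03
green [278. 336.] [ 530.7 -387.4] 70 30 nub yaw deg 103.7 white n 465 along 14.1 ztop 0.029
```

View pics/w23.png

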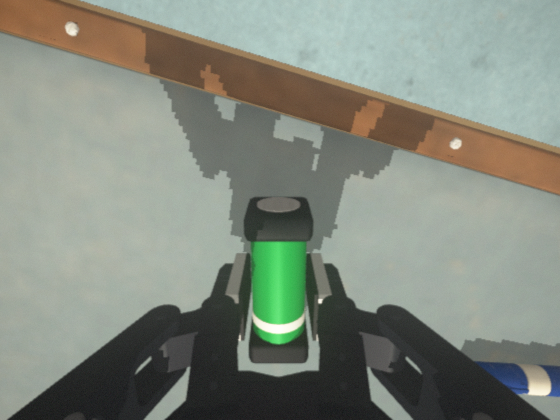

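```bash
python3 -m crank '[[[-0.01,0,0,0,0],[-0.04,0,0,0,0],[-0.08,0,0,0,0],[-0.12,0,0,0,0],[-0.16,0,0,0,0],[-0.175,0,0,0,0],[-0.175,0,0,0,0],[-0.175,0,0,0,0]]]' 100
python3 - <<'E'
from h import *
p,sd=avg(); print(p.round(4),sd.round(4)); st()
for u,v in ((.50,-.25),(.521,.0202)):
  tgt=CU*u+CV*v; print(tgt, to_tool([*(tgt-p[:2]),0]))
ridge()
E
```

```text
t: 32.62
position: [0.5307, -0.3937, 0.1486]
tool_rot: [-0.436, 0.558, -0.436, -0.556]
contact_force: [0.8, 0.5, -2.4]
grip_width: 0.028
[ 0.5288 -0.3921  0.1447] [0.0004 0.0003 0.0008]
t 32.92 p [ 0.5289 -0.3923  0.1445] F [-0.1  0.3 -2.1] g 0.0278
joints [-0.74  0.37 -0.01  1.2  -0.   -2.55]
[[-0.003 -0.971 -0.241]
 [ 0.003 -0.241  0.971]
 [-1.     0.002  0.004]]
[ 0.52891755 -0.18095919] [ 0.0006 -0.051   0.2049]
[0.51363075 0.08962417] [ 0.0014 -0.1014  0.4712]
206 476.9 188.4 | 214 476.9 196.5 | 222 476.6 198.7 | 230 476.1 198.8 | 238 475.8 199.3 | 246 475.2 197.4 | 254 474.9 197.6 | 262 474.3 197.7 | 270 473.9 197.9 | 278 473.5 197.7 | 286 472.9 197.3 | 294 472.6 198.0 | 302 472.1 197.9 | 310 471.6 198.1 | 318 471.1 197.8 | 326 470.7 197.8 | 334 470.0 197.7 | 342 469.5 197.7 |
```

```bash
python3 -m crank '[[[0,-0.01,0.04,0.1,0],[0,-0.02,0.08,0.2,0],[0,-0.03,0.12,0.32,0],[0,-0.04,0.16,0.44,0],[0,-0.05,0.2,0.56,0],[0,-0.057,0.24,0.68,0],[0,-0.065,0.28,0.8,0],[0,-0.073,0.32,0.92,0],[0,-0.08,0.36,1.04,0],[0,-0.088,0.4,1.16,0],[0,-0.095,0.44,1.28,0],[0,-0.101,0.471,1.4,0],[0,-0.101,0.471,1.52,0],[0,-0.101,0.471,1.64,0],[0,-0.101,0.471,1.679,0],[0,-0.101,0.471,1.679,0],[0,-0.101,0.471,1.679,0],[0,-0.101,0.471,1.679,0]]]' 100
python3 - <<'E'
from h import *
p,sd=avg(); print(p.round(4), "u,v",(p[:2]@CU*1000).round(1),(p[:2]@CV*1000).round(1))
s,R=st();cap();w=snapshot("wrist"); cv2.imwrite("pics/w24.png",w["pixels"][:,:,::-1])
for c in cells(w,"green",.03,.05): print(*c)
E
```

```text
t: 34.47
position: [0.5144, 0.0879, 0.1466]
tool_rot: [0.705, -0.048, 0.706, 0.048]
contact_force: [-0.0, -0.5, -1.6]
grip_width: 0.0278
[0.5146 0.0878 0.1469] u,v 521.7 18.3
t 34.77 p [0.5147 0.0879 0.147 ] F [ 0.5 -0.1 -1. ] g 0.028
joints [ 0.05  0.13 -0.32  1.13  0.   -0.09]
[[-0.    -0.135  0.991]
 [ 0.     0.991  0.135]
 [-1.     0.    -0.   ]]
190 u 534.8 v 19.0 z 4.6
194 u 536.6 v 19.0 z 13.0
200 u 486.9 v 17.9 z 182.3
205 u 486.9 v 17.8 z 189.8
212 u 487.5 v 17.8 z 197.4
220 u 489.7 v 17.8 z 201.1
230 u 494.0 v 17.4 z 201.7
green [163. 167.] [517.9 -30.6] 79 30 nub yaw deg 7.9 white n 342 along 6.6 ztop 0.044
green [217. 168.] [509.7  28.5] 79 30 nub yaw deg 7.7 white n 301 along 3.6 ztop 0.043
green [148. 168.] [517.9 -30.6] 79 30 nub yaw deg -172.1 white n 576 along 13.6 ztop 0.044
green [158. 201.] [522.9 -29. ] 69 30 nub yaw deg 6.6 white n 319 along 17.7 ztop 0.043
green [220. 201.] [515.   28.9] 68 30 nub yaw deg 8.3 white n 272 along 14.1 ztop 0.043
```

View pics/w24.png

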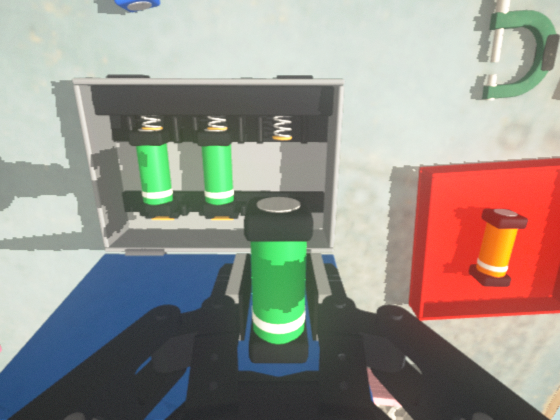

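```bash
python3 -m crank '[[[0.03,0.0022,-0.003,0,0],[0.065,0.0022,-0.003,0,0],[0.1,0.0022,-0.003,0,0],[0.12,0.0022,-0.003,0,0],[0.133,0.0022,-0.003,0,0],[0.1385,0.0022,-0.003,0,0],[0.1385,0.0022,-0.003,0,0],[0.1385,0.0022,-0.003,0,0]]]' 100
python3 - <<'E'
from h import *
p,sd=avg(); print(p.round(4), "u,v",(p[:2]@CU*1000).round(1),(p[:2]@CV*1000).round(1))
s,R=st();cap();w=snapshot("wrist"); cv2.imwrite("pics/w25.png",w["pixels"][:,:,::-1])
P=cloud(w); q=P[172,279];
E
```

```text
t: 35.53
position: [0.512, 0.0899, 0.009]
tool_rot: [0.706, -0.048, 0.705, 0.048]
contact_force: [-1.0, -0.5, -1.4]
grip_width: 0.0276
[0.5128 0.0899 0.0098] u,v 520.2 20.6
t 35.83 p [0.5124 0.0899 0.0095] F [-0.2  0.4 -1.3] g 0.0276
joints [ 0.05  0.26 -0.47  0.83  0.   -0.09]
[[ 0.002 -0.135  0.991]
 [ 0.     0.991  0.135]
 [-1.    -0.     0.002]]
190 u 492.0 v 20.5 z 4.7
194 u 494.3 v 20.5 z 5.1
200 u 484.8 v 20.3 z 44.9
205 u 484.7 v 20.2 z 52.3
212 u 485.3 v 20.2 z 59.7
220 u 487.5 v 20.1 z 63.8
230 u 491.9 v 20.1 z 63.9
```

View pics/w25.png

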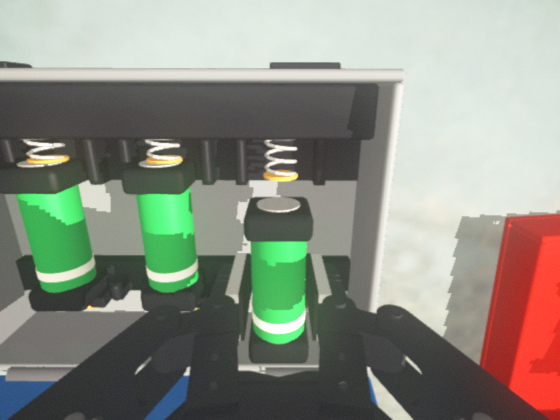

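```bash
python3 -m crank '[[[0.002,0,0,0,0],[0.002,0,-0.003,0,0],[0.002,0,-0.006,0,0],[0.002,0,-0.009,0,0],[0.002,0,-0.012,0,0],[0.002,0,-0.015,0,0],[0.002,0,-0.017,0,0],[0.002,0,-0.017,0,0],[0.002,0,-0.017,0,0],[0.002,0,-0.017,0,0]]]' 100
python3 - <<'E'
from h import *
p,sd=avg(); print(p.round(4), "u,v",(p[:2]@CU*1000).round(1),(p[:2]@CV*1000).round(1))
s,R=st();cap()
E
```

```text
t: 36.77
position: [0.4959, 0.0878, 0.0069]
tool_rot: [0.706, -0.048, 0.705, 0.048]
contact_force: [5.6, 1.1, -5.0]
grip_width: 0.0278
[0.496  0.0878 0.0069] u,v 503.3 20.7
t 37.07 p [0.496  0.0877 0.0069] F [ 4.5  0.2 -4.6] g 0.0282
joints [ 0.05  0.24 -0.51  0.81  0.   -0.09]
[[ 0.003 -0.135  0.991]
 [ 0.     0.991  0.135]
 [-1.     0.     0.003]]
190 u 466.3 v 20.3 z 31.9
194 u 467.9 v 20.3 z 33.0
200 u 468.4 v 20.3 z 41.7
205 u 468.6 v 20.2 z 48.9
212 u 468.8 v 20.2 z 56.9
220 u 471.1 v 20.2 z 60.7
230 u 475.4 v 20.2 z 61.0
```

Same state as the other two. Down, then release and lift.

```bash
python3 -m crank '[[[0,0,-0.0015,0,0],[0.004,0,-0.0015,0,0],[0.008,0,-0.0015,0,0],[0.012,0,-0.0015,0,0],[0.016,0,-0.0015,0,0],[0.0178,0,-0.0015,0,0],[0.0178,0,-0.0015,0,0],[0.0178,0,-0.0015,0,0]]]' 100
python3 - <<'E'
from h import *
s,R=st();cap();w=snapshot("wrist"); cv2.imwrite("pics/w26.png",w["pixels"][:,:,::-1])
E
```

```text
t: 37.78
position: [0.4955, 0.0874, -0.0104]
tool_rot: [0.707, -0.048, 0.704, 0.048]
contact_force: [5.1, 1.3, -0.9]
grip_width: 0.0276
t 37.78 p [ 0.4955  0.0874 -0.0104] F [ 5.1  1.3 -0.9] g 0.0276
joints [ 0.05  0.26 -0.53  0.77 -0.   -0.09]
[[ 0.004 -0.135  0.991]
 [ 0.     0.991  0.135]
 [-1.    -0.001  0.004]]
190 u 466.5 v 20.1 z 12.7
194 u 466.2 v 20.1 z 20.1
200 u 465.4 v 20.0 z 31.7
205 u 467.3 v 20.0 z 32.8
212 u 468.2 v 20.0 z 39.7
220 u 470.4 v 19.9 z 44.0
230 u 474.7 v 20.0 z 44.0
```

View pics/w26.png

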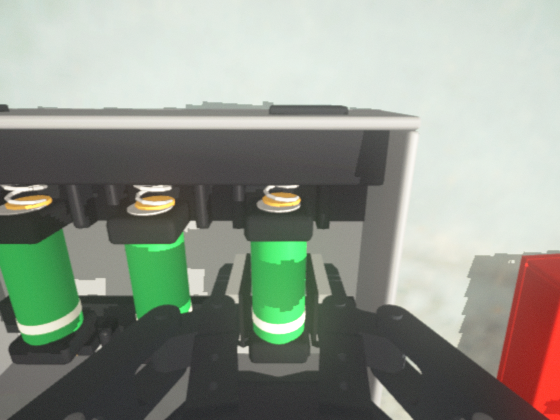

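```bash
python3 -m crank '[[[0.001,0,0.001,0,0],[0.001,0,0.002,0,0],[0.001,0,0.002,0,0.04],[0.001,0,0.002,0,0.045],[0.001,0,0.002,0,0.045],[0.001,0,0.002,0,0.045],[-0.03,0,0.002,0,0.045],[-0.07,0,0.002,0,0.045],[-0.11,0,0.002,0,0.045],[-0.15,0,0.002,0,0.045],[-0.19,0,-0.03,0,0.03],[-0.23,0,-0.06,0,0],[-0.26,-0.02,-0.08,0,0],[-0.26,-0.04,-0.08,0,0],[-0.26,-0.06,-0.08,0,0],[-0.26,-0.06,-0.08,0,0],[-0.26,-0.06,-0.08,0,0],[-0.26,-0.06,-0.08,0,0]]]' 100
python3 - <<'E'
from h import *
p,sd=avg(); print(p.round(4), "u,v",(p[:2]@CU*1000).round(1),(p[:2]@CV*1000).round(1))
s,R=st();w=snapshot("wrist"); cv2.imwrite("pics/w27.png",w["pixels"][:,:,::-1])
for c in cells(w,"green",.03,.05): print(*c)
for c in cells(w,"orange",.02,.05): print(*c)
P=cloud(w); b=[r for r in blobs(w,"blue") if r[1][4]>3000][0]; q=P[b[0]]; q=q[(q[:,2]>.05)&(q[:,2]<.3)]; k=np.polyfit(q[:,2],q[:,:2]@CU,1); print("lid dx/dz",k[0],"top",np.percentile(q[:,2],99), "u top",(q[q[:,2]>np.percentile(q[:,2],98)][:,:2]@CU).mean())
E
```

```text
t: 39.38
position: [0.4209, 0.0175, 0.2479]
tool_rot: [0.705, -0.047, 0.706, 0.048]
contact_force: [0.0, 0.4, 0.4]
grip_width: -0.0003
[0.4213 0.0178 0.2479] u,v 419.9 -38.7
t 39.68 p [0.4216 0.0177 0.2482] F [-0.2 -0.5 -0.8] g -0.0
joints [-0.11 -0.12 -0.34  1.35  0.   -0.25]
[[-0.001 -0.136  0.991]
 [ 0.     0.991  0.136]
 [-1.     0.    -0.001]]
green [233. 227.] [517.8 -30.5] 80 30 nub yaw deg 7.2 white n 89 along 12.9 ztop 0.044
green [278. 227.] [504.7  28. ] 71 28 nub yaw deg 7.2 white n 93 along 16.8 ztop 0.043
green [322. 227.] [501.9  88.1] 80 30 nub yaw deg 7.9 white n 91 along 10.5 ztop 0.044
green [235. 249.] [523.4 -29.2] 69 29 nub yaw deg 6.9 white n 99 along 14.0 ztop 0.043
green [278. 249.] [510.7  29.1] 59 28 nub yaw deg 6.6 white n 115 along 18.7 ztop 0.042
green [321. 249.] [507.5  88.6] 69 30 nub yaw deg 8.3 white n 99 along 13.7 ztop 0.044
orange [475. 278.] [553.8 327.3] 81 31 nub yaw deg 6.7 white n 39 along 19.9 ztop 0.034
orange [472. 297.] [559.8 328.5] 69 31 nub yaw deg 5.8 white n 39 along 13.9 ztop 0.034Traceback (most recent call last):
  File "<stdin>", line 6, in <module>
IndexError: list index out of range
```

View pics/w27.png

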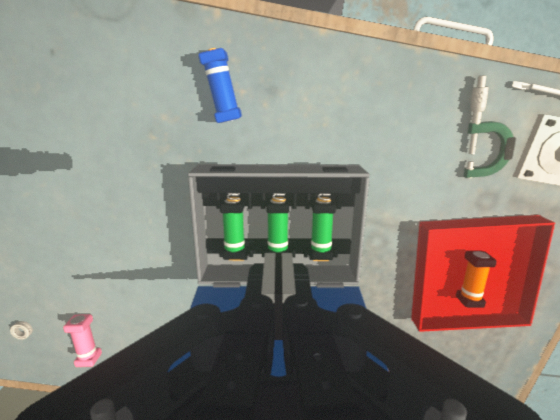

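```bash
python3 -m crank '[[[0,0,0.04,0,0],[0,0,0.08,0,0],[0,0,0.12,0,0],[0,0,0.16,0,0],[0,0,0.2,0,0],[0,0,0.225,0,0],[0,0,0.225,0,0],[0.03,0,0.225,0,0],[0.06,0,0.225,0,0],[0.09,0,0.225,0,0],[0.105,0,0.225,0,0],[0.105,0,0.225,0,0],[0.105,0,0.225,0,0]]]' 100
python3 - <<'E'
from h import *
p,sd=avg(); print(p.round(4), "u,v",(p[:2]@CU*1000).round(1),(p[:2]@CV*1000).round(1))
s,R=st();t=snapshot("scene"); crop(t,220,110,380,260,5,"s28.png")
P=cloud(t); b=[r for r in blobs(t,"blue") if r[1][4]>500]
for r in b:
  q=P[r[0]]; q=q[(q[:,2]>.06)&(q[:,2]<.22)&(q[:,0]>.5)]
  if len(q)>100: k=np.polyfit(q[:,2],q[:,:2]@CU,1); print("lid dx/dz",k[0],"u@.2",np.polyval(k,.2),"top",np.percentile(q[:,2],99))
E
```

```text
t: 40.82
position: [0.6434, 0.0477, 0.1427]
tool_rot: [0.704, -0.048, 0.707, 0.048]
contact_force: [-0.8, -1.6, 1.3]
grip_width: 0.0
[0.646  0.0475 0.1456] u,v 646.5 -39.2
t 41.12 p [0.6461 0.0474 0.1456] F [ 0.1 -0.2 -0.1] g 0.0002
joints [-0.03  0.34 -0.04  1.18  0.   -0.16]
[[ 0.003 -0.135  0.991]
 [-0.     0.991  0.135]
 [-1.    -0.001  0.003]]
lid dx/dz 0.10418283477417359 u@.2 0.5960317290579996 top 0.20877559009112878
```

View pics/s28.png

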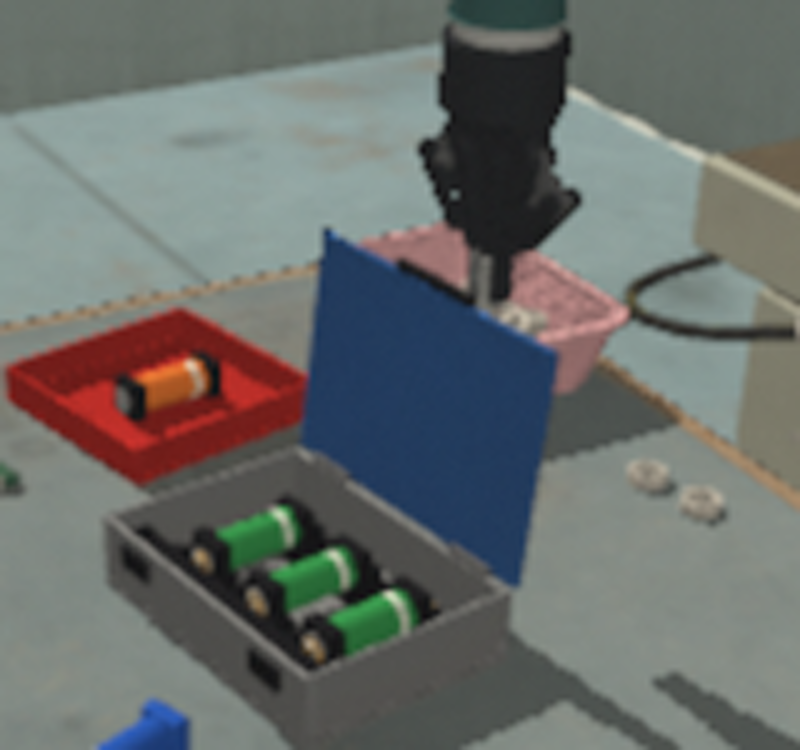

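```bash
python3 -m crank '[[[0,0,-0.02,0,0],[0.002,0,-0.04,0,0],[0.005,0,-0.056,0,0],[0.0085,0,-0.0715,0,0],[0.012,0,-0.082,0,0],[0.015,0,-0.092,0,0],[0.018,0,-0.102,0,0],[0.0215,0,-0.1125,0,0],[0.028,0,-0.121,0,0],[0.035,0,-0.13,0,0],[0.0415,0,-0.1385,0,0],[0.0415,0,-0.1385,0,0]]]' 100
python3 - <<'E'
from h import *
s,R=st();t=snapshot("scene"); crop(t,220,110,380,260,5,"s29.png")
E
```

```text
t: 42.17
position: [0.505, 0.0287, 0.1012]
tool_rot: [0.704, -0.048, 0.707, 0.048]
contact_force: [-1.4, 0.2, 0.3]
grip_width: 0.0002
t 42.17 p [0.505  0.0287 0.1012] F [-1.4  0.2  0.3] g 0.0002
joints [-0.07  0.14 -0.4   1.03 -0.   -0.21]
[[-0.003 -0.135  0.991]
 [-0.     0.991  0.135]
 [-1.     0.    -0.003]]
```

View pics/s29.png

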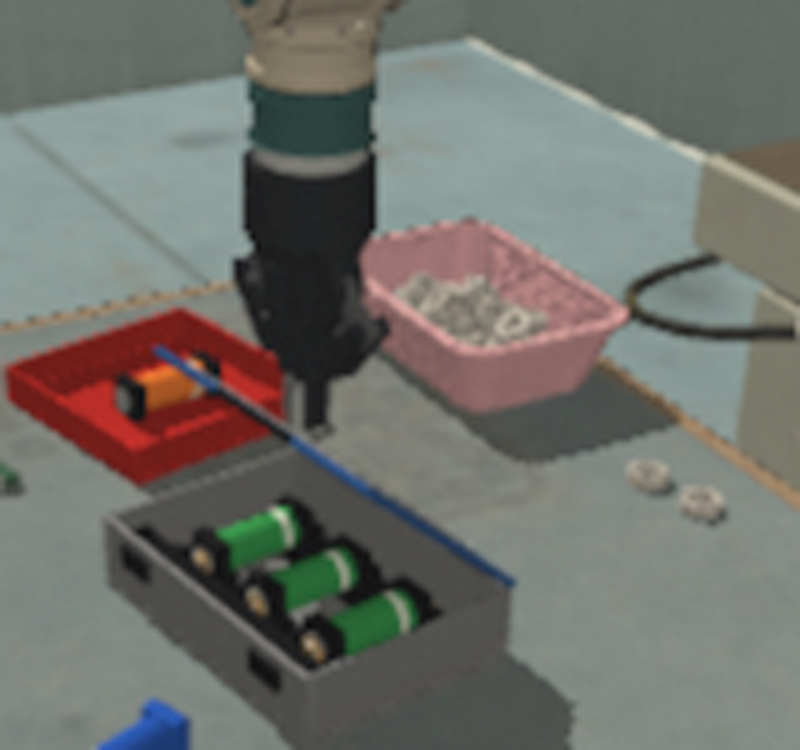

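```bash
python3 -m crank '[[[0.008,0,-0.008,0,0],[0.017,0,-0.015,0,0],[0.025,0,-0.021,0,0],[0.035,0,-0.026,0,0],[0.045,0,-0.03,0,0],[0.055,0,-0.034,0,0],[0.065,0,-0.037,0,0],[0.073,0,-0.039,0,0],[0.079,0,-0.039,0,0],[0.083,0,-0.039,0,0],[0.083,0,-0.039,0,0]]]' 100
python3 - <<'E'
from h import *
s,R=st();t=snapshot("scene"); crop(t,220,110,380,260,5,"s30.png")
E
```

```text
t: 43.13
position: [0.4674, 0.0235, 0.0213]
tool_rot: [0.704, -0.048, 0.707, 0.048]
contact_force: [-10.1, 0.6, 25.5]
grip_width: 0.0001
t 43.13 p [0.4674 0.0235 0.0213] F [-10.1   0.6  25.5] g 0.0001
joints [-0.09  0.17 -0.57  0.84 -0.   -0.22]
[[-0.004 -0.135  0.991]
 [-0.     0.991  0.135]
 [-1.     0.    -0.004]]
```

View pics/s30.png

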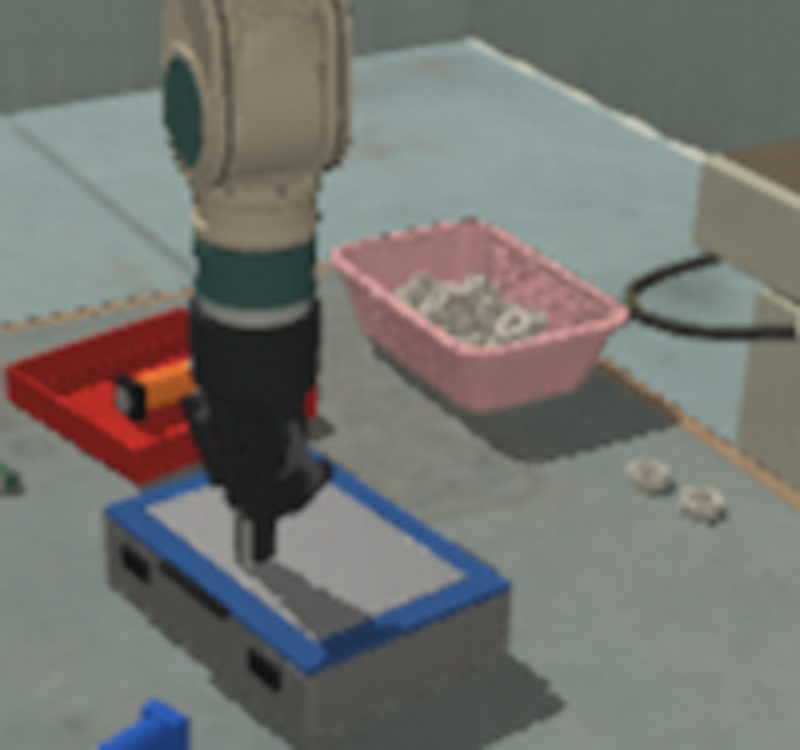

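```bash
python3 -m crank '[[[-0.02,0,0,0,0],[-0.06,0,0,0,0],[-0.1,0,0,0,0],[-0.14,0,0,0,0],[-0.18,0,-0.03,0,0],[-0.22,0,-0.06,0,0],[-0.26,0,-0.06,0,0],[-0.28,0,-0.06,0,0],[-0.28,0,-0.06,0,0],[-0.28,0,-0.06,0,0]]]' 100
python3 - <<'E'
from h import *
s,R=st();w=snapshot("wrist"); cv2.imwrite("pics/w31.png",w["pixels"][:,:,::-1]);t=snapshot("scene"); crop(t,160,110,360,260,4,"s31.png")
for n,x in(("w",w),("t",snapshot("top")),("s",t)):
    P=cloud(x); u=P[...,:2]@CU; v=P[...,:2]@CV
    m=(u>.437)&(u<.575)&(v>-.135)&(v<.055)&(P[...,2]<.12)&(P[...,2]>.03)
    A=np.c_[u[m],v[m],np.ones(m.sum())]; k=np.linalg.lstsq(A,P[...,2][m],rcond=None)[0]; print(n,m.sum(),k.round(4),"z near",(k@[.427,-.039,1]).round(4),"z hinge",(k@[.583,-.039,1]).round(4))
for c in cells(w,"orange",.02,.05): print(*c)
E
```

```text
t: 44.02
position: [0.4112, 0.0152, 0.3014]
tool_rot: [0.707, -0.048, 0.704, 0.047]
contact_force: [-1.1, -0.0, -0.1]
grip_width: 0.0001
t 44.02 p [0.4112 0.0152 0.3014] F [-1.1 -0.  -0.1] g 0.0001
joints [-0.12 -0.16 -0.27  1.46  0.   -0.26]
[[ 0.006 -0.135  0.991]
 [-0.001  0.991  0.135]
 [-1.    -0.001  0.005]]
w 11226 [0.0017 0.0017 0.0586] z near 0.0592 z hinge 0.0595
t 259 [-0.0025  0.003   0.0611] z near 0.06 z hinge 0.0596
s 1467 [-0.0008  0.0053  0.0625] z near 0.062 z hinge 0.0619
orange [456. 265.] [553.7 327.3] 80 30 nub yaw deg 7.9 white n 22 along 19.7 ztop 0.034
orange [454. 282.] [559.8 328.1] 67 30 nub yaw deg 7.9 white n 22 along 13.5 ztop 0.034
```

View pics/w31.png

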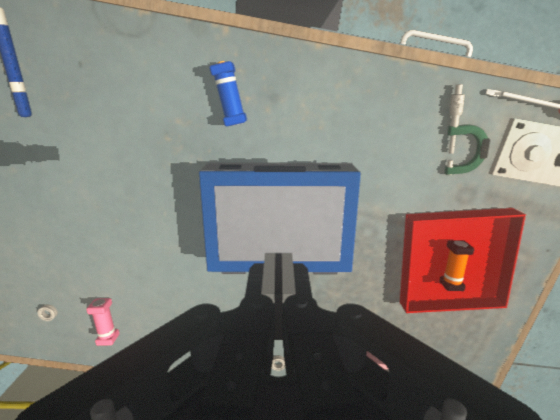

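View pics/s31.png

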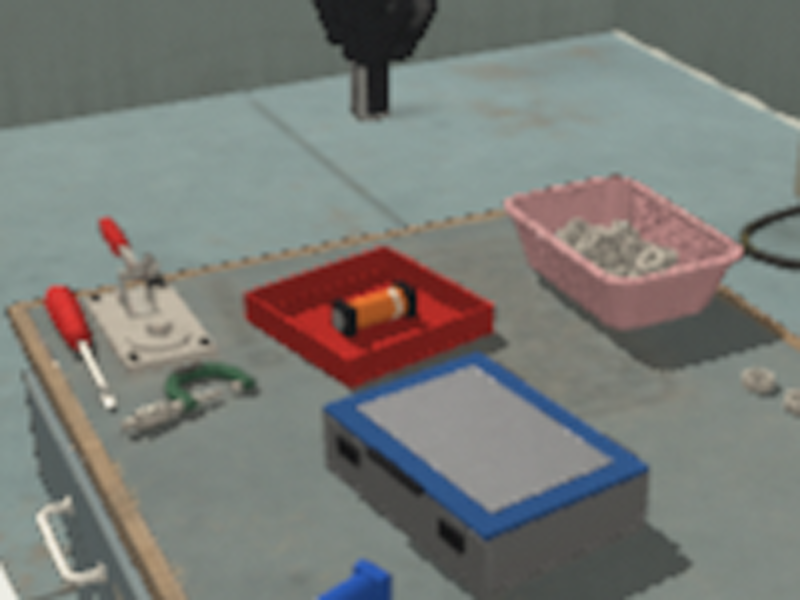

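The lid lies level, with near and hinge edges both at about 59 mm. The spent cell is in the tray and the bystanders look unmoved, so I'm handing in.

```bash
python3 -c "
from bench import ticket
print(ticket.job_done())"
```

```text
the job is handed in; nothing more can be done
None
```

The job is finished and handed in at about 44 s of the 210 s allowed; no verdict was reported.

**What I did**
- There was one spent orange cell, in bay 3, and I laid it in the red tray.
- I loaded all three green cells, one each into bays 3, 2 and 1. Each was pressed against its spring at 5–6 N, lowered behind the contact and released.
- I then pushed the lid shut from behind with the closed fingers.

**Last checks**
- **Cells:** before closing the lid, all three lay level with their tops at 43–44 mm, below the 52 mm rim. Each was within about 1–2 mm of its seat in the images, nub towards the fixed contact. The last view of the middle one was partly hidden by the fingers, but it had read properly seated just after release.
- **Lid:** the wrist camera put the lid's top at 59.2 mm at the near edge and 59.5 mm at the hinge, so it is flat shut. The other two cameras also showed it level.
- **Spent cell:** it was at rest near the middle of the tray.
- **Bystanders:** the micrometer, screwdriver and marker looked unmoved by eye; I did not measure them.

**What failed or disagreed**
- The real fingertips sit about 40 mm above the TCP height the robot reports. My first grasp on the orange cell therefore closed on air above it. I corrected all later heights from the images.
- One green cell had been knocked about 37 mm sideways during the run, so I found it again before picking it up.
- One mistyped row raised the arm about 40 mm in free air and touched nothing.

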